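# Set up a batch of receiver blanks on the bench boring machine

## Robot

A 6-joint arm with a two-finger parallel gripper is mounted at the origin on the work surface. World frame = base frame: x ahead of the robot, y to its left, z up, the work surface at z = 0. Lengths are in m, angles in rad, forces in N, time in s.
With the tool pointing down it reaches from about 0.35 to 0.775 m from the base axis. Payload 7.3 kg.
Tool frame: the origin (TCP) lies on the centre line of the jaws, within the pads' length; the fingertips stand tip_reach ahead of it and the grasp point (between the pads) lies 6 mm ahead of it (tip_reach is the distance from the TCP to the fingertips, in m); x points along the fingers, y is the direction in which the jaws open and shut, and the axes are right-handed (so a half turn about x gives the same grasp; the last joint's range is limited). The gripper opens to 92 mm and grips with 3 to 60 N. Pads are 19 mm wide; open, the fingers measure 130 mm over their backs; the gripper's body (75 mm by 190 mm) begins 47 mm behind the grasp point.
Start: joints at [-1.326, 0.342, 1.524, -0, 1.275, -0.146], TCP at [0.2, -0.485, 0.252] pointing down, gripper open.
Joint ranges: [-2.53, 2.53], [-0.77, 2.02], [0.04, 2.7], [-1, 4.14], [0.28, 2.66], [-3.11, 3.11]. Speed limits (rad/s): [2.57, 2.57, 3.14, 3.14, 3.14, 3.14].

## Interface

Orientations are given as [roll, pitch, yaw] about the fixed x, y, z axes, in that order (R = Rz(yaw) Ry(pitch) Rx(roll)).
In Python, from cell import observe, read_camera, get_calibration, hand_in, tip_reach gives the robot as it stands. The module is installed in compiled form; this text tells all that it offers.
- The arm moves only by the shell command python3 -m crank 'ROWS' [FORCE]. ROWS is JSON, a list of rows, each an object of numbers: "fingers": the opening, from -1 (shut) to 1 (fully open); "tx", "ty", "tz": the shift along the tool's x, y, z in units of 40 mm (1.0 is 40 mm); "roll": the turn about the tool's x in units of 10 degrees (1.0 is 10 degrees). In form: [{"fingers": .., "tx": .., "ty": .., "tz": .., "roll": ..}, ...]. A call has exactly 8 rows; each row is the pose to reach, as a shift and turn from the pose commanded when the call began, along the tool's axes at that moment; what a row does not reach only later rows make up. A row lasts 1/8 s, in which the tool goes at most 62.5 mm and 10.7 degrees, less where a joint would pass 70% of its speed; a pose out of reach is approached as far as the arm can. A call with a gripper value outside its range is refused whole. The fingers move at their own pace and stop on an object; FORCE is the grip in N (left out, the last holds). Time passes only in rows, so rows that repeat a pose let the fingers close, or fill a call up. It gives the time, the measured TCP pose, the force and the opening at its end, in the units of the state.
- observe(): the state, without advancing time (a new reading comes with each control period).
- read_camera(name): name is "scene" or "top" or "wrist"; returns (picture, depth): 384x512x3 uint8, red, green, blue; 384x512 float32, m along the optical axis (not along the pixel's ray), 0 where there is no reading.
- get_calibration(name): a dict with "vertical_fov" (degrees; the focal length in pixels is half the picture's height over the tangent of half this angle, whatever the lens; pixels are square), "cx", "cy" (the principal point, pixels), "pose" (4x4, takes a point from camera to world coordinates); the wrist camera has in their place "T_tool_cam" (4x4, takes a point from camera to tool coordinates, whose origin is the TCP and whose axes are the tool frame's). Camera axes: x right, y down, z forward; pixel columns grow to the right and rows downward; lengths in m; the calibration is good to about 2 mm. A picture is of the moment at which its call begins: read the wrist's pose just before it. get_calibration takes no time and is no camera call.
- hand_in(): hands the job in, once; it reports no verdict.
The state is a dict: "time": time; "qpos": joint angles; "qvel": joint speeds; "joint_efforts": joint torques, N m; "tool_pos": TCP position; "tool_rot": TCP orientation; "contact_force": force on the tool from outside, world axes, zero at the start; "torque": the same for the moment, N m; "opening": finger opening in m.
Only numpy, scipy, OpenCV 4.12 (cv2) and the standard library are available. Lean on these libraries where they do the work, as an engineer would, in place of code of your own. Each camera call takes 0.05 s, during which the arm holds its last target. There are 200 camera calls.

## Task

Get the boring machine ready for the next batch: lay every brass blank flat in a pocket of the nest with its round boss towards the spindles, then clamp them with three full strokes of the pump lever, letting it come right back up each time. Once they are clamped, wind the handwheel until the pointer at the back of the carriage stands on the line of the index block. Have the front guard pushed shut and latched at the end, and leave the bell, jar and hammer alone.

Things in the scene. Friction and masses are not known exactly. Their poses are not given: they have to be found in the camera images.
- borer: fixed bench boring machine. Origin on the bench under the carriage's loading position; own x to its back (away from the robot), y along the bed to the three-spindle head at the left, z up. In its frame (mm): base x -115..125, y -260..440, 50 high; carriage and nest x -96..96; rear guard at x 128, y 130..270, 207 high; hinge post at (-110, 290), 205 high; strike post at (-104, 39), 166 high
- head_face (a point): middle of the spindle head's face that looks to the carriage, at the height of the spindles (155 mm above the bench). Head 210 mm (x) by 150 mm (y), 230 mm high, with a belt cover on it up to 250 mm; its three spindles with boring bits stand out 76 mm from the face towards the carriage
- pocket0 (a point): centre of a blank's square body when seated in this pocket (nearest the robot), 15 mm above the pocket floor, 155 mm above the bench; moves with the carriage; axes as the machine's. Pocket 36 mm (x) by 70 mm (y), open on top; side walls 12 mm high, pitch 60 mm; back stop 18 mm high at -y; at +y lugs 12 mm high with a 24 mm notch for the boss. Any blank fits any pocket
- pocket1 (a point): centre of a blank's square body when seated in this pocket (middle), 15 mm above the pocket floor, 155 mm above the bench; moves with the carriage; axes as the machine's. Pocket 36 mm (x) by 70 mm (y), open on top; side walls 12 mm high, pitch 60 mm; back stop 18 mm high at -y; at +y lugs 12 mm high with a 24 mm notch for the boss. Any blank fits any pocket
- pocket2 (a point): centre of a blank's square body when seated in this pocket (farthest from the robot), 15 mm above the pocket floor, 155 mm above the bench; moves with the carriage; axes as the machine's. Pocket 36 mm (x) by 70 mm (y), open on top; side walls 12 mm high, pitch 60 mm; back stop 18 mm high at -y; at +y lugs 12 mm high with a 24 mm notch for the boss. Any blank fits any pocket
- blank0: loose brass receiver blank, may be absent (None): square body 30 x 30 mm, 64 mm long, with a round turned boss 18 mm in diameter and 26 mm long on one end. Origin at the centre of the square body, own y along its length towards the boss; x, z are normal to the flats (all four long flats are alike). About 0.45 kg
- boss0 (a point): middle of the end face of blank0's boss, 58 mm from the blank's origin along its own y; None if the blank is absent
- blank1: loose brass receiver blank, may be absent (None): square body 30 x 30 mm, 64 mm long, with a round turned boss 18 mm in diameter and 26 mm long on one end. Origin at the centre of the square body, own y along its length towards the boss; x, z are normal to the flats (all four long flats are alike). About 0.45 kg
- boss1 (a point): middle of the end face of blank1's boss, 58 mm from the blank's origin along its own y; None if the blank is absent
- blank2: loose brass receiver blank, may be absent (None): square body 30 x 30 mm, 64 mm long, with a round turned boss 18 mm in diameter and 26 mm long on one end. Origin at the centre of the square body, own y along its length towards the boss; x, z are normal to the flats (all four long flats are alike). About 0.45 kg
- boss2 (a point): middle of the end face of blank2's boss, 58 mm from the blank's origin along its own y; None if the blank is absent
- pump_lever (a joint): hand lever of the clamping pump, rad: 0 = up at rest (sprung), 0.72 = down on its stop. Needs about 3 N at the start and 8 N at the bottom, pushed down at lever_grip, and springs back up by itself when let go. A full stroke is down past 0.6 and back up past 0.1
- lever_grip (a point): point on the axis of the lever's black rubber grip (24 mm thick, 75 mm long), 170 mm from the pivot; the lever points from the pivot to the robot side (machine -x), 0.55 rad above level at rest and 0.17 rad below level when fully down
- pump_pivot (a point): pivot of the pump lever, 120 mm above the bench; the lever swings in the upright plane of the machine's x and z through it
- handwheel (a joint): handwheel angle, rad: 0 = carriage in its loading position; grows as the top of the wheel moves to the machine's +y (anticlockwise seen by the robot). Each rad moves the carriage 16 mm to +y by rack and pinion. Turning it takes about 4 N at the rim; it stays where it is left. Range 0 to 8.7
- wheel_hub (a point): centre of the handwheel rim, 90 mm above the bench. Upright wheel on the front of the machine, its axle along the machine's x; the rim is a round bar 16 mm thick on a circle of 70 mm radius (156 mm over all); three spokes in its plane; the machine's front face is 60 mm behind the rim. The rim can be taken at the top from above, one finger in front of it and one behind
- pointer (a point): black pointer blade at the back of the carriage, over the scale bar; moves with the carriage
- index_mark (a point): black line on the aluminium index block clamped on the scale bar at the back of the bed (set differently from start to start, stays put; 85 to 115 mm from the loading position); axes parallel to the machine's. The carriage is on the mark when pointer and line have the same y in the machine's frame
- guard (a joint): front guard door, rad: 0 = shut, grows as it opens towards the robot; stays where it is left. Panel 205 mm from hinge line to free edge, 10 mm thick, from 95 to 205 mm above the bench: clear sheet in a dark steel frame, latch in the free edge. Shut, it runs from the hinge along the machine's -y and its outer face looks to the robot (-x)
- guard_hinge (a point): point on the upright hinge line of the guard, in the panel's mid plane and at its mid height (150 mm above the bench); the hinge is at the left (+y) end of the door. Axes as the machine's
- latch (a joint): bevelled brass latch nose in the guard's free edge, m: 0 = sprung out, grows to 0.013 as it is pushed in. It rides over the strike in the last 25 mm of closing (about 10 N at the free edge, more nearer the hinge) and snaps out behind it when the door is within 2 to 3 mm of shut
- bell: loose brass bell flare, bystander: stands mouth down, 124 mm across, 160 mm high; origin at the centre of its underside
- paste_jar: white screw-top jar, bystander: 68 mm across, 75 mm high; origin at the centre of its underside
- mallet: hammer lying on the bench, bystander: 240 mm long, lies along its own x; origin under its middle
Not all that is in view belongs to the job. What is shaped like the blank2 but green or grey is not meant. What is shaped like the blank1 but brown is not meant.

How it is judged:
On the way, in this order (a step that is already met when the one before it is completed fails the run):
1. every blank present lies in a pocket of the nest, boss towards the spindles (((x of blank0 in the frame of pocket0 between -0.005 and 0.005 m and y of blank0 in the frame of pocket0 between -0.006 and 0.006 m and z of blank0 in the frame of pocket0 between -0.004 and 0.004 m and y of boss0 in the frame of pocket0 above 0.05 m) or (x of blank0 in the frame of pocket1 between -0.005 and 0.005 m and y of blank0 in the frame of pocket1 between -0.006 and 0.006 m and z of blank0 in the frame of pocket1 between -0.004 and 0.004 m and y of boss0 in the frame of pocket1 above 0.05 m) or (x of blank0 in the frame of pocket2 between -0.005 and 0.005 m and y of blank0 in the frame of pocket2 between -0.006 and 0.006 m and z of blank0 in the frame of pocket2 between -0.004 and 0.004 m and y of boss0 in the frame of pocket2 above 0.05 m)) and ((x of blank1 in the frame of pocket0 between -0.005 and 0.005 m and y of blank1 in the frame of pocket0 between -0.006 and 0.006 m and z of blank1 in the frame of pocket0 between -0.004 and 0.004 m and y of boss1 in the frame of pocket0 above 0.05 m) or (x of blank1 in the frame of pocket1 between -0.005 and 0.005 m and y of blank1 in the frame of pocket1 between -0.006 and 0.006 m and z of blank1 in the frame of pocket1 between -0.004 and 0.004 m and y of boss1 in the frame of pocket1 above 0.05 m) or (x of blank1 in the frame of pocket2 between -0.005 and 0.005 m and y of blank1 in the frame of pocket2 between -0.006 and 0.006 m and z of blank1 in the frame of pocket2 between -0.004 and 0.004 m and y of boss1 in the frame of pocket2 above 0.05 m)) and ((x of blank2 in the frame of pocket0 between -0.005 and 0.005 m and y of blank2 in the frame of pocket0 between -0.006 and 0.006 m and z of blank2 in the frame of pocket0 between -0.004 and 0.004 m and y of boss2 in the frame of pocket0 above 0.05 m) or (x of blank2 in the frame of pocket1 between -0.005 and 0.005 m and y of blank2 in the frame of pocket1 between -0.006 and 0.006 m and z of blank2 in the frame of pocket1 between -0.004 and 0.004 m and y of boss2 in the frame of pocket1 above 0.05 m) or (x of blank2 in the frame of pocket2 between -0.005 and 0.005 m and y of blank2 in the frame of pocket2 between -0.006 and 0.006 m and z of blank2 in the frame of pocket2 between -0.004 and 0.004 m and y of boss2 in the frame of pocket2 above 0.05 m))), for 0.2 s.
2. first pump stroke: lever pushed right down (value of joint pump_lever above 0.6 rad), for 0.05 s.
3. first pump stroke: lever back up (value of joint pump_lever below 0.1 rad), for 0.05 s.
4. second pump stroke: lever pushed right down (value of joint pump_lever above 0.6 rad), for 0.05 s.
5. second pump stroke: lever back up (value of joint pump_lever below 0.1 rad), for 0.05 s.
6. third pump stroke: lever pushed right down (value of joint pump_lever above 0.6 rad), for 0.05 s.
7. third pump stroke: lever back up (value of joint pump_lever below 0.1 rad), for 0.05 s.
8. the carriage is wound to the index mark and stands there (y of pointer in the frame of index_mark between -0.004 and 0.004 m), for 0.5 s.
At the end, for the whole second after the job is handed in: every blank present lies in a pocket (centre within 5 to 6 mm of the pocket's point sideways and 4 mm in height, boss towards the spindles); pointer within 4 mm of the index line along the bed; guard shut (below 0.02 rad) with its latch out; pump lever up; wheel and blanks at rest (all of step 1 and all of step 8 and value of joint guard below 0.02 rad and value of joint latch below 0.003 m and value of joint pump_lever below 0.1 rad and velocity of joint handwheel between -0.05 and 0.05 rad/s and linear speed of each of blank0, blank1, blank2 below 0.02 m/s); the robot touches nothing.
It fails at once if the bell is shifted by more than 30 mm (distance of bell from where it was at the start of the episode above 0.03 m).
It fails at once if the paste_jar is shifted by more than 30 mm (distance of paste_jar from where it was at the start of the episode above 0.03 m).
It fails at once if the mallet is shifted by more than 30 mm (distance of mallet from where it was at the start of the episode above 0.03 m).
Of blank0, blank1, blank2 only 2 to 3 are there at a start; the rules pass over those that are not, and their reading is None.
At some moment in a run one of blank0, blank1, blank2 may be knocked a few centimetres aside while the robot is not near it.
Once in a run the grip may slacken for a moment while it holds something.
It also fails if it takes over 210 s, if anything falls off the work surface, if the arm or the gripper's body presses on something with over 40 N, if the wrist force passes 120 N, or if a joint passes its speed limit or range.

## Working session

There is one attempt and no reset: what is moved stays moved. The work goes in short steps, Python scripts to look and compute and a shell command to move; the robot and the scene stay as the last step left them, time stands still between calls to the robot, and variables do not carry over. Pictures are saved under pics/ and viewed, about 12 in all and at most 16, crops included, and the job is handed in when it is done.

```bash
mkdir -p pics
cat > h.py <<'E'
import numpy as np, cv2, json
from cell import observe, read_camera, get_calibration, tip_reach
from scipy.spatial.transform import Rotation as R
def tool():
    s=observe(); T=np.eye(4); T[:3,:3]=R.from_euler('xyz',s['tool_rot']).as_matrix(); T[:3,3]=s['tool_pos']; return T
def snap(name,tag):
    T=tool(); c=get_calibration(name); im,d=read_camera(name)
    P=c['pose'] if 'pose' in c else T@np.array(c['T_tool_cam'])
    np.savez(f'pics/{tag}.npz',im=im,d=d,P=P,f=192/np.tan(np.radians(c['vertical_fov'])/2),cx=c['cx'],cy=c['cy'])
    cv2.imwrite(f'pics/{tag}.png',im[:,:,::-1]); return tag
def crop(tag,u0,v0,u1,v1,k):
    im=cv2.imread(f'pics/{tag}.png')[v0:v1,u0:u1]
    cv2.imwrite(f'pics/{tag}_c{u0}_{v0}.png',cv2.resize(im,None,fx=k,fy=k,interpolation=cv2.INTER_CUBIC))
def cloud(tag):
    z=np.load(f'pics/{tag}.npz'); d=z['d']; v,u=np.mgrid[:384,:512]
    p=np.stack([(u-z['cx'])/z['f']*d,(v-z['cy'])/z['f']*d,d],-1)
    return p@z['P'][:3,:3].T+z['P'][:3,3], z['im'], d
def px(tag,u,v,z=None):
    n=np.load(f'pics/{tag}.npz'); r=n['P'][:3,:3]@np.array([(u-n['cx'])/n['f'],(v-n['cy'])/n['f'],1]); o=n['P'][:3,3]
    d=n['d'][int(round(v)),int(round(u))] if z is None else (z-o[2])/r[2]
    return o+r*d
E
python3 - <<'E'
from h import *
s=observe(); print({k:np.round(v,3) for k,v in s.items()}, tip_reach)
for n in('top','scene','wrist'):
    snap(n,n+'0'); print(n,np.round(np.load(f'pics/{n}0.npz')['P'],3).tolist())
a=cv2.imread('pics/top0.png'); cv2.imwrite('pics/top0b.png',cv2.resize(a,(800,600)))
a=cv2.imread('pics/scene0.png'); cv2.imwrite('pics/scene0b.png',cv2.resize(a,(800,600)))
E
```

```text
{'time': np.float64(0.0), 'qpos': array([-1.326,  0.343,  1.525,  0.   ,  1.275, -0.146]), 'qvel': array([-0.001,  0.   , -0.   ,  0.001,  0.   ,  0.001]), 'joint_efforts': array([-1.0000e-03, -4.3125e+01, -2.4422e+01,  7.2000e-02,  5.6000e-02,
       -0.0000e+00]), 'tool_pos': array([ 0.2  , -0.485,  0.251]), 'tool_rot': array([-1.737,  1.569,  1.796]), 'contact_force': array([-0.551, -0.449,  0.719]), 'torque': array([-0.061, -0.019, -0.01 ]), 'opening': np.float64(0.092)} 0.025
top [[0.029, -0.991, 0.13, 0.374], [-0.999, -0.032, -0.02, -0.057], [0.024, -0.129, -0.991, 1.156], [0.0, 0.0, 0.0, 1.0]]
scene [[-0.415, 0.516, -0.75, 1.367], [0.91, 0.244, -0.336, 0.311], [0.01, -0.821, -0.57, 0.797], [0.0, 0.0, 0.0, 1.0]]
wrist [[0.382, -0.881, -0.281, 0.276], [-0.924, -0.364, -0.115, -0.454], [-0.001, 0.303, -0.953, 0.385], [0.0, 0.0, 0.0, 1.0]]
```

View pics/top0b.png

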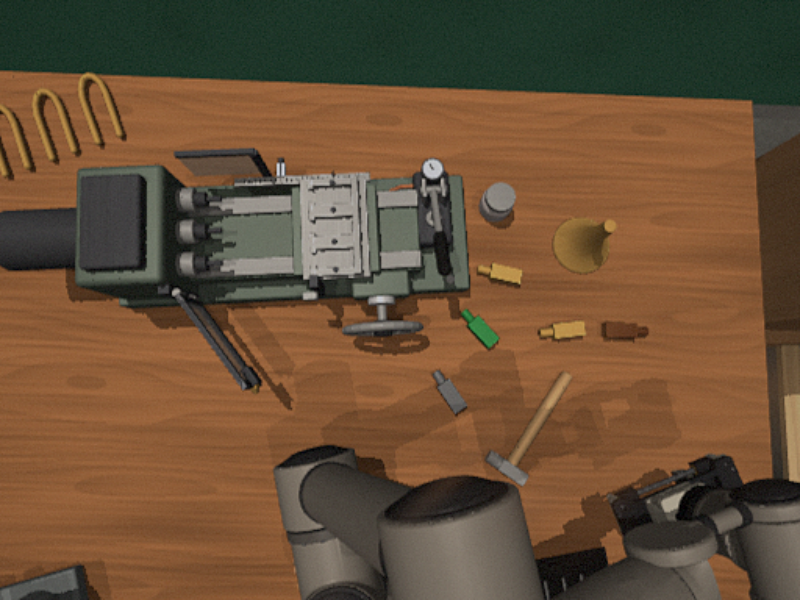

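View pics/scene0b.png

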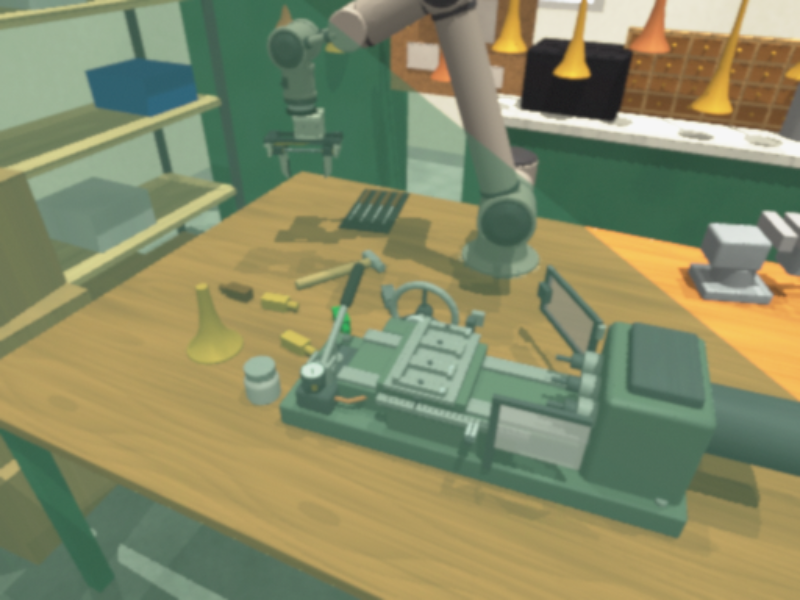

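The top view shows two brass blanks at about (505,274) and (568,330). The lookalikes are green (480,328), grey (449,392) and brown (625,330), and none of those are wanted. The guard is open, with its free edge at (250,383).

Run:
```python
from h import *
crop('top0',105,95,305,235,4)
crop('top0',285,155,425,260,5)
p,im,d=cloud('top0')
hsv=cv2.cvtColor(im,cv2.COLOR_RGB2HSV)
# blanks: points above table
for u,v in((323,175),(364,211)):
    reg=np.zeros(d.shape,bool); reg[v-13:v+14,u-22:u+23]=1
    m=reg&(p[...,2]>.015)&(p[...,2]<.05)&(d>0); m[:, :]&=1
    q=p[m]; print(len(q),q.mean(0).round(4),np.percentile(q[:,2],[5,50,95]).round(3))
    r=cv2.minAreaRect((q[:,:2]*1000).astype(np.float32)); print(r)
# machine base top: z about .05
for lo,hi in((.045,.055),(.136,.146),(.148,.16)):
    m=(d>0)&(p[...,2]>lo)&(p[...,2]<hi)&(p[...,0]>.3); q=p[m]; print(lo,len(q)); 
    if len(q)>50: print(np.percentile(q[:,:2],[1,50,99],axis=0).round(3).tolist(), cv2.minAreaRect((q[:,:2]*1000).astype(np.float32)))
print('guard/wheel'); 
for u,v in((162,247),(115,186),(245,210),(283,170),(207,113),(180,105)): print(u,v,px('top0',u,v).round(3))
```

```text
Traceback (most recent call last):
numpy._core._exceptions._UFuncOutputCastingError: Cannot cast ufunc 'bitwise_and' output from dtype('int64') to dtype('bool') with casting rule 'same_kind'
```

View pics/top0_c105_95.png

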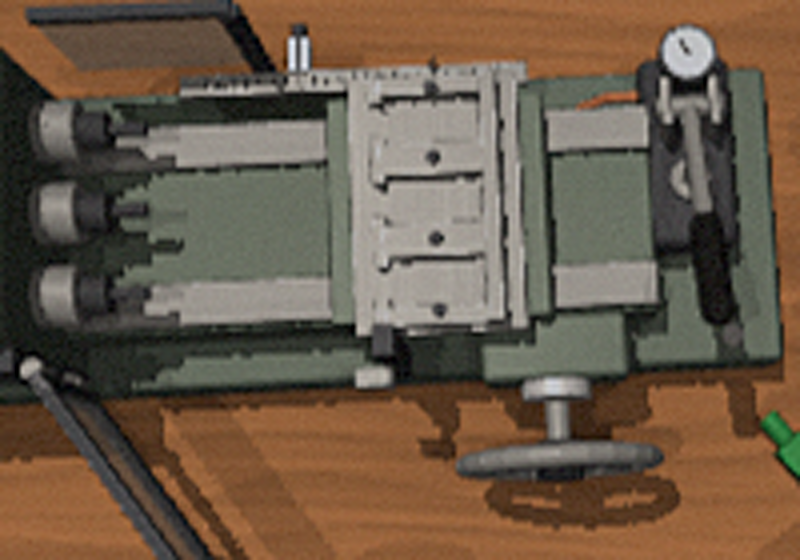

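View pics/top0_c285_155.png

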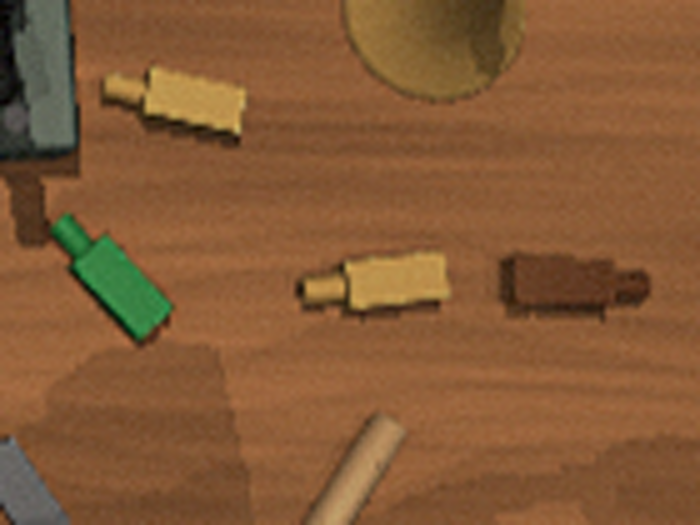

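Run:
```python
from h import *
p,im,d=cloud('top0')
for u,v in((323,175),(364,211)):
    reg=np.zeros(d.shape,bool); reg[v-13:v+14,u-22:u+23]=1
    m=reg&(p[...,2]>.015)&(p[...,2]<.05)&(d>0)
    q=p[m]; r=cv2.minAreaRect((q[:,:2]*1000).astype(np.float32)); print(len(q),q.mean(0).round(4),np.percentile(q[:,2],[5,50,95]).round(3),r)
for n,lo,hi in(('base',.045,.055),('floor',.136,.146),('walls',.148,.156),('stop',.156,.162)):
    m=(d>0)&(p[...,2]>lo)&(p[...,2]<hi)&(p[...,0]>.35); m[:,:105]=0;m[:,310:]=0; q=p[m]; print(n,len(q),cv2.minAreaRect((q[:,:2]*1000).astype(np.float32)))
for u,v in((162,247),(113,187),(244,210),(244,206),(178,105),(213,110)): print(u,v,px('top0',u,v).round(3))
# edges read off crop at known heights
C=lambda x,y:(105+x/4,95+y/4)
for n,x,y,z in(('base FR corner',782,358,.05),('base BR corner',765,72,.05),('base front L',200,398,.05),('carr BR',525,65,.15),('carr FR',525,328,.15),('carr FL',358,332,.15),('carr BL',350,72,.15),('stop bk',490,90,.158),('stop fr',500,318,.158),('wheel L',458,465,.09),('wheel R',663,458,.09),('pump pivot',690,105,.12),('grip end',720,318,.21),('pointer',432,65,.14),('idx',299,32,.14)):
    print(n,px('top0',*C(x,y),z=z).round(4))
```

```text
246 [ 0.5839 -0.2841  0.0291] [0.02  0.03  0.034] ((586.1990356445312, -279.8785400390625), (89.77934265136719, 30.783239364624023), 79.64094543457031)
253 [ 0.4704 -0.4146  0.0292] [0.019 0.03  0.034] ((472.3777770996094, -431.7586364746094), (30.88265609741211, 135.8072052001953), 4.349007606506348)
base 2510 ((601.0191650390625, 73.07455444335938), (323.0274963378906, 648.6535034179688), 4.533807277679443)
floor 2084 ((563.1737670898438, 80.50308227539062), (405.53302001953125, 493.7200622558594), 5.007732391357422)
walls 957 ((546.1533203125, 126.54580688476562), (480.92657470703125, 397.4916687011719), 80.52102661132812)
stop 619 ((545.7681274414062, 116.01467895507812), (487.3890686035156, 391.668212890625), 83.9361572265625)
162 247 [0.344 0.177 0.164]
113 187 [0.5   0.31  0.199]
244 210 [ 0.452 -0.043  0.169]
244 206 [ 0.463 -0.043  0.164]
178 105 [0.766 0.167 0.12 ]
213 110 [0.752 0.06  0.126]
base FR corner [ 0.547  -0.2162  0.05  ]
base BR corner [ 0.78   -0.1993  0.05  ]
base front L [0.5006 0.2361 0.05  ]
carr BR [ 0.7419 -0.0103  0.15  ]
carr FR [ 0.5469 -0.0175  0.15  ]
carr FL [0.54   0.1011 0.15  ]
carr BL [0.7317 0.1168 0.15  ]
stop bk [0.7192 0.0139 0.158 ]
stop fr [5.521e-01 1.000e-04 1.580e-01]
wheel L [0.4519 0.031  0.09  ]
wheel R [ 0.4619 -0.122   0.09  ]
pump pivot [ 0.7263 -0.1341  0.12  ]
grip end [ 0.5478 -0.1509  0.21  ]
pointer [0.7429 0.0586 0.14  ]
idx [0.7645 0.1577 0.14  ]
```

```bash
cat >> h.py <<'E'
def go(x,y,z,yaw=None):
    """rows values to reach TCP (x,y,z) with jaw axis at world angle yaw deg (mod 180)"""
    T=tool(); d=T[:3,:3].T@(np.array([x,y,z])-T[:3,3])/.04; r=0
    j=np.degrees(np.arctan2(T[1,1],T[0,1]))
    if yaw is not None: r=-((yaw-j+90)%180-90)/10  # tool x is down
    print('tx %.2f ty %.2f tz %.2f roll %.2f | jaw %.1f q6 %.2f'%(*d,r,j,observe()['qpos'][5]))
E
python3 - <<'E'
from h import *
print(tool().round(3)); go(.58,.04,.33,5)
E
```

```text
[[-0.     0.381 -0.925  0.2  ]
 [ 0.001 -0.925 -0.381 -0.485]
 [-1.    -0.001 -0.     0.251]
 [ 0.     0.     0.     1.   ]]
tx -1.96 ty -8.52 tz -13.79 roll -7.26 | jaw -67.6 q6 -0.15
```

```bash
python3 -m crank '[{"fingers":1,"tx":-1.5,"ty":-0.6,"tz":-1,"roll":-1},{"fingers":1,"tx":-2,"ty":-1.5,"tz":-2.5,"roll":-2},{"fingers":1,"tx":-2,"ty":-2.4,"tz":-4,"roll":-3},{"fingers":1,"tx":-2,"ty":-3.3,"tz":-5.4,"roll":-4},{"fingers":1,"tx":-2,"ty":-4.2,"tz":-6.8,"roll":-5},{"fingers":1,"tx":-2,"ty":-5.1,"tz":-8.2,"roll":-6},{"fingers":1,"tx":-2,"ty":-6,"tz":-9.6,"roll":-7},{"fingers":1,"tx":-2,"ty":-6.8,"tz":-11,"roll":-7.26}]' 5
python3 -c "
from h import *
go(.60,.02,.33,5)"
```

```text
time: 1.15
tool_pos: [0.4765, -0.1014, 0.3317]
tool_rot: [0.203, 1.57, -1.277]
contact_force: [0.8, 0.2, 0.7]
opening: 0.092
tx 0.04 ty 3.35 tz -2.74 roll 0.02 | jaw 5.2 q6 -0.46
```

```bash
python3 -m crank '[{"fingers":1,"tx":0,"ty":1,"tz":-1},{"fingers":1,"tx":0,"ty":2,"tz":-2},{"fingers":1,"tx":0,"ty":3,"tz":-2.7},{"fingers":1,"tx":0,"ty":3.35,"tz":-2.74},{"fingers":1,"tx":0,"ty":3.35,"tz":-2.74},{"fingers":1,"tx":0,"ty":3.35,"tz":-2.74},{"fingers":1,"tx":0,"ty":3.35,"tz":-2.74},{"fingers":1,"tx":0,"ty":3.35,"tz":-2.74}]' 5
python3 - <<'E'
from h import *
snap('wrist','w1'); a=cv2.imread('pics/w1.png'); cv2.imwrite('pics/w1b.png',cv2.resize(a,(800,600)))
p,im,d=cloud('w1'); print(d[::60,::64].round(2))
E
```

```text
[[0.41 0.41 0.41 0.41 0.41 0.33 0.29 0.29]
 [0.43 0.43 0.43 0.43 0.43 0.33 0.3  0.3 ]
 [0.45 0.45 0.45 0.45 0.35 0.35 0.36 0.36]
 [0.48 0.48 0.48 0.48 0.48 0.43 0.38 0.37]
 [0.51 0.51 0.51 0.51 0.48 0.45 0.28 0.46]
 [0.08 0.08 0.09 0.09 0.09 0.09 0.09 0.08]
 [0.07 0.07 0.07 0.07 0.07 0.07 0.07 0.07]]invalid input at $[0]: expected keys fingers, tx, ty, tz, roll
```

View pics/w1b.png

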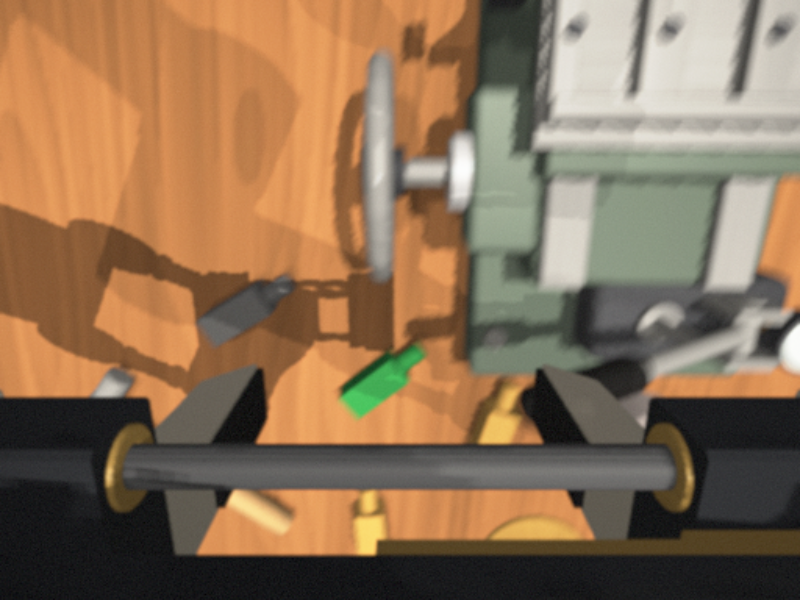

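That picture shows the handwheel at (378,170), the nest cut off at top right, and the lever at right. The refused call didn't move the arm.

```bash
python3 -m crank '[{"fingers":1,"tx":0,"ty":1,"tz":-0.3,"roll":0},{"fingers":1,"tx":0,"ty":2,"tz":-0.6,"roll":0},{"fingers":1,"tx":0,"ty":3,"tz":-0.9,"roll":0},{"fingers":1,"tx":0,"ty":3.8,"tz":-1.2,"roll":0},{"fingers":1,"tx":0,"ty":3.8,"tz":-1.2,"roll":0},{"fingers":1,"tx":0,"ty":3.8,"tz":-1.2,"roll":0},{"fingers":1,"tx":0,"ty":3.8,"tz":-1.2,"roll":0},{"fingers":1,"tx":0,"ty":3.8,"tz":-1.2,"roll":0}]' 5
python3 - <<'E'
from h import *
snap('wrist','w2'); a=cv2.imread('pics/w2.png'); cv2.imwrite('pics/w2b.png',cv2.resize(a[:300],(800,469)))
E
```

```text
time: 2.2
tool_pos: [0.6224, -0.0427, 0.3323]
tool_rot: [1.042, 1.57, -0.442]
contact_force: [0.0, -0.1, 0.9]
opening: 0.0919
```

View pics/w2b.png

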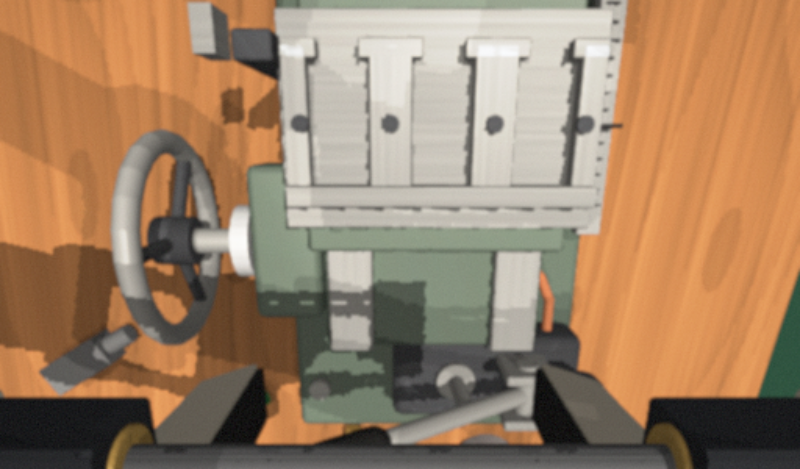

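Run:
```python
from h import *
k=.64
def P(n,x,y,z): q=px('w2',x*k,y*k,z); print(n,q.round(4)); return q
w=[P('wall%d'%i,x,125,.152) for i,x in enumerate((283,312,370,412,475,517,578,607))]
for a,b in((1,2),(3,4),(5,6)): print('width',np.linalg.norm(w[b]-w[a]).round(4),'mid',((w[a]+w[b])/2).round(4))
for x in(340,440,543):
    s=P('stop',x,187,.158); 
for x in(303,390,497,590): P('lug',x,57,.152)
P('carr stop L',287,187,.158);P('carr stop R',598,187,.158)
P('wheel top',140,225,.09)
# depth profile stop
p,im,d=cloud('w2'); u=int(440*k)
for v in range(20,140,4): print(v,p[v,int(340*k)].round(3),p[v,u].round(3),p[v,int(390*k)].round(3))
```

```text
wall0 [0.5475 0.0415 0.152 ]
wall1 [0.5643 0.043  0.152 ]
wall2 [0.5978 0.0459 0.152 ]
wall3 [0.6221 0.048  0.152 ]
wall4 [0.6585 0.0512 0.152 ]
wall5 [0.6827 0.0533 0.152 ]
wall6 [0.718  0.0564 0.152 ]
wall7 [0.7348 0.0578 0.152 ]
width 0.0336 mid [0.581  0.0444 0.152 ]
width 0.0365 mid [0.6403 0.0496 0.152 ]
width 0.0354 mid [0.7004 0.0548 0.152 ]
stop [0.5829 0.0098 0.158 ]
stop [0.6416 0.0149 0.158 ]
stop [0.7021 0.0202 0.158 ]
lug [0.558  0.0784 0.152 ]
lug [0.6064 0.0826 0.152 ]
lug [0.666  0.0879 0.152 ]
lug [0.7178 0.0924 0.152 ]
carr stop L [0.5518 0.0071 0.158 ]
carr stop R [0.7345 0.023  0.158 ]
wheel top [ 0.4307 -0.0368  0.09  ]
20 [0.576 0.095 0.141] [0.633 0.1   0.141] [0.604 0.098 0.14 ]
24 [0.576 0.092 0.142] [0.633 0.097 0.14 ] [0.605 0.092 0.154]
28 [0.576 0.089 0.14 ] [0.634 0.094 0.14 ] [0.605 0.089 0.152]
32 [0.577 0.085 0.141] [0.634 0.09  0.142] [0.606 0.086 0.152]
36 [0.577 0.082 0.141] [0.634 0.087 0.141] [0.606 0.083 0.151]
40 [0.577 0.079 0.141] [0.635 0.084 0.14 ] [0.606 0.08  0.152]
44 [0.577 0.075 0.142] [0.635 0.08  0.141] [0.606 0.077 0.153]
48 [0.577
[... 761 characters left out ...]
  0.14 ] [0.64  0.035 0.141] [0.61  0.033 0.152]
100 [0.58  0.027 0.142] [0.641 0.032 0.141] [0.61  0.029 0.152]
104 [0.58  0.023 0.141] [0.641 0.028 0.14 ] [0.611 0.026 0.153]
108 [0.58  0.019 0.142] [0.641 0.024 0.14 ] [0.611 0.022 0.153]
112 [0.58  0.015 0.141] [0.642 0.021 0.139] [0.611 0.019 0.154]
116 [0.58  0.012 0.14 ] [0.642 0.017 0.142] [0.611 0.015 0.152]
120 [0.583 0.01  0.159] [0.641 0.015 0.16 ] [0.612 0.012 0.16 ]
124 [0.583 0.006 0.158] [0.641 0.011 0.159] [0.612 0.009 0.16 ]
128 [0.583 0.002 0.159] [0.642 0.008 0.16 ] [0.615 0.039 0.466]
132 [ 0.583 -0.002  0.158] [0.642 0.004 0.158] [0.613 0.001 0.159]
136 [ 0.581 -0.008  0.142] [ 0.644 -0.002  0.142] [ 0.613 -0.005  0.142]
```

Run:
```python
from h import *
C=lambda x,y:(285+x/5,155+y/5)
def P(x,y,z): return px('top0',*C(x,y),z)
for n,cs,b in(('B',[(152,67),(245,87),(240,128),(145,110)],(103,87)),('A',[(345,260),(445,253),(447,297),(350,305)],(300,290))):
    q=[P(*c,.03) for c in cs]; c=np.mean(q,0); t=P(*b,.015)
    print(n,c.round(4),np.linalg.norm(q[0]-q[1]).round(3),np.linalg.norm(q[1]-q[2]).round(3),'yaw of y-axis-90:',np.degrees(np.arctan2(*(q[0]+q[3]-q[1]-q[2])[[1,0]]))-90,'boss',t.round(4))
print('jar',px('top0',317,125,.075).round(3)); print('bell',px('top0',372,157,0.0).round(3))
go(.585,-.33,.25,-10)
```

```text
B [ 0.5848 -0.2948  0.03  ] 0.061 0.027 yaw of y-axis-90: -9.678895655475102 boss [ 0.5929 -0.2373  0.015 ]
A [ 0.4723 -0.4241  0.03  ] 0.065 0.028 yaw of y-axis-90: 6.103239994730515 boss [ 0.4644 -0.3661  0.015 ]
jar [ 0.734 -0.262  0.075]
bell [ 0.655 -0.461  0.   ]
tx 2.06 ty -1.56 tz 7.08 roll 1.50 | jaw 5.0 q6 -0.28
```

```bash
python3 -m crank '[{"fingers":1,"tx":0,"ty":-0.2,"tz":1,"roll":0.2},{"fingers":1,"tx":0,"ty":-0.4,"tz":2.2,"roll":0.4},{"fingers":1,"tx":0,"ty":-0.6,"tz":3.4,"roll":0.6},{"fingers":1,"tx":0,"ty":-0.8,"tz":4.6,"roll":0.8},{"fingers":1,"tx":0,"ty":-1,"tz":5.8,"roll":1},{"fingers":1,"tx":0.7,"ty":-1.3,"tz":7,"roll":1.2},{"fingers":0.3,"tx":1.4,"ty":-1.6,"tz":7.7,"roll":1.4},{"fingers":0.3,"tx":2,"ty":-1.6,"tz":7.7,"roll":1.4}]' 5
python3 - <<'E'
from h import *
snap('wrist','w3'); a=cv2.imread('pics/w3.png'); cv2.imwrite('pics/w3b.png',cv2.resize(a,(800,600)))
go(.585,-.295,.05,-9)
E
```

```text
time: 3.25
tool_pos: [0.5843, -0.3575, 0.2503]
tool_rot: [-1.328, 1.57, -3.06]
contact_force: [0.2, 0.5, -0.7]
opening: 0.0765
tx 4.92 ty -0.19 tz -1.48 roll -0.02 | jaw -9.2 q6 -0.50
```

View pics/w3b.png

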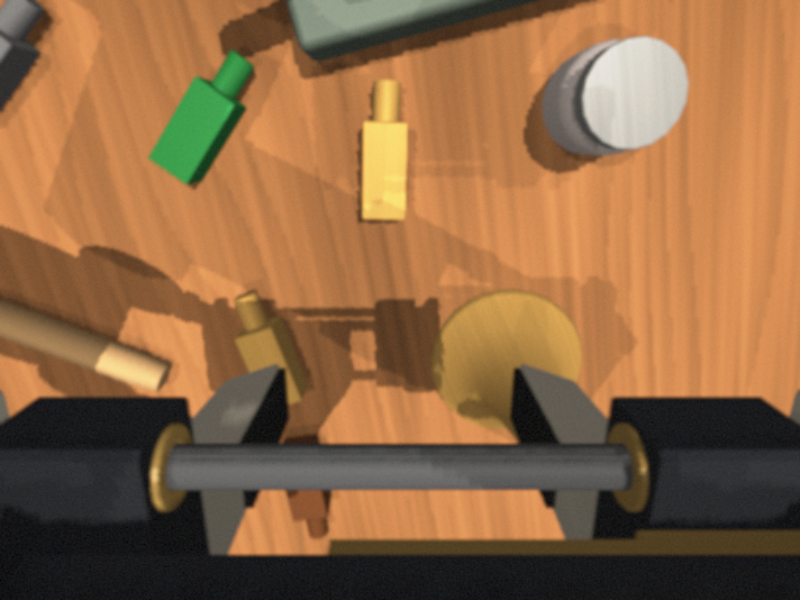

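Run:
```python
from h import *
k=.64
q=[px('w3',x*k,y*k,.03) for x,y in((365,122),(407,122),(405,209),(362,209))]
c=np.mean(q,0);print(c.round(4),[np.linalg.norm(q[i]-q[i-1]).round(4) for i in range(4)])
f=q[0]+q[1]-q[2]-q[3]; a=np.degrees(np.arctan2(-f[0],f[1])); print('yaw',a)
print('A',px('w3',270*k,360*k,.03).round(4), px('w3',247*k,297*k,.015).round(4))
go(c[0],c[1],.10,a); go(c[0],c[1],.042,a)
for u in (384,):
  p,im,d=cloud('w3'); print([p[int(v*k),int(u*k)].round(3).tolist() for v in (85,100,118,125,140,200,206,212,218,224)])
```

```text
[ 0.5852 -0.2916  0.03  ] [np.float64(0.0564), np.float64(0.0274), np.float64(0.0563), np.float64(0.0295)]
yaw -11.402141266593192
A [ 0.4761 -0.4167  0.03  ] [ 0.466  -0.3694  0.015 ]
tx 3.67 ty -0.20 tz -1.57 roll 0.22 | jaw -9.2 q6 -0.50
tx 5.12 ty -0.19 tz -1.57 roll 0.22 | jaw -9.2 q6 -0.50
[[0.592, -0.241, 0.024], [0.591, -0.25, 0.023], [0.589, -0.261, 0.025], [0.588, -0.266, 0.032], [0.587, -0.274, 0.031], [0.58, -0.313, 0.032], [0.58, -0.316, 0.03], [0.579, -0.32, 0.031], [0.578, -0.325, 0.03], [0.576, -0.333, 0.001]]
```

```bash
python3 -m crank '[{"fingers":0.3,"tx":0,"ty":-0.2,"tz":-0.8,"roll":0.1},{"fingers":0.3,"tx":1,"ty":-0.2,"tz":-1.5,"roll":0.1},{"fingers":0.3,"tx":2.4,"ty":-0.2,"tz":-1.5,"roll":0.1},{"fingers":0.3,"tx":3.8,"ty":-0.2,"tz":-1.5,"roll":0.1},{"fingers":0.3,"tx":4.8,"ty":-0.2,"tz":-1.5,"roll":0.1},{"fingers":0.3,"tx":5.12,"ty":-0.2,"tz":-1.5,"roll":0.1},{"fingers":-0.4,"tx":5.12,"ty":-0.2,"tz":-1.5,"roll":0.1},{"fingers":-0.5,"tx":5.12,"ty":-0.2,"tz":-1.5,"roll":0.1}]' 30
python3 -m crank '[{"fingers":-0.6,"tx":0,"ty":0,"tz":0,"roll":0},{"fingers":-0.6,"tx":0,"ty":0,"tz":0,"roll":0},{"fingers":-0.6,"tx":-1,"ty":0,"tz":0,"roll":0},{"fingers":-0.6,"tx":-2.5,"ty":0,"tz":0,"roll":0},{"fingers":-0.6,"tx":-4,"ty":0,"tz":0,"roll":0},{"fingers":-0.6,"tx":-5.5,"ty":0,"tz":0,"roll":0},{"fingers":-0.6,"tx":-7,"ty":0,"tz":0,"roll":0},{"fingers":-0.6,"tx":-7,"ty":0,"tz":0,"roll":0}]' 30
python3 - <<'E'
from h import *
go(.5808,.0448,.30,5); go(.5808,-.02,.30,5)
E
```

```text
time: 4.3
tool_pos: [0.5887, -0.2949, 0.0493]
tool_rot: [1.16, 1.567, -0.585]
contact_force: [-0.7, -0.6, -0.4]
opening: 0.0438
time: 5.3
tool_pos: [0.5889, -0.2947, 0.3333]
tool_rot: [1.185, 1.559, -0.56]
contact_force: [0.8, -0.2, -3.9]
opening: 0.0297
tx 0.78 ty -1.68 tz -8.33 roll -1.50 | jaw -10.0 q6 -0.41
tx 0.79 ty -1.40 tz -6.73 roll -1.50 | jaw -10.0 q6 -0.41
```

```bash
python3 -m crank '[{"fingers":-0.6,"tx":0,"ty":-0.2,"tz":-1.2,"roll":-0.3},{"fingers":-0.6,"tx":0,"ty":-0.5,"tz":-2.6,"roll":-0.6},{"fingers":-0.6,"tx":0,"ty":-0.8,"tz":-4,"roll":-0.9},{"fingers":-0.6,"tx":0,"ty":-1.1,"tz":-5.4,"roll":-1.2},{"fingers":-0.6,"tx":0,"ty":-1.4,"tz":-6.8,"roll":-1.5},{"fingers":-0.6,"tx":0.5,"ty":-1.68,"tz":-8.3,"roll":-1.5},{"fingers":-0.6,"tx":1,"ty":-1.68,"tz":-8.3,"roll":-1.5},{"fingers":-0.6,"tx":2,"ty":-1.68,"tz":-8.3,"roll":-1.5}]' 30
python3 -m crank '[{"fingers":-0.6,"tx":0,"ty":0,"tz":0,"roll":0},{"fingers":-0.6,"tx":0,"ty":0,"tz":0,"roll":0},{"fingers":-0.6,"tx":0,"ty":0,"tz":0,"roll":0},{"fingers":-0.6,"tx":0,"ty":0,"tz":0,"roll":0},{"fingers":-0.6,"tx":0,"ty":0,"tz":0,"roll":0},{"fingers":-0.6,"tx":0,"ty":0,"tz":0,"roll":0},{"fingers":-0.6,"tx":0,"ty":0,"tz":0,"roll":0},{"fingers":-0.6,"tx":0,"ty":0,"tz":0,"roll":0}]' 30
python3 - <<'E'
from h import *
print(observe()['tool_pos']);snap('wrist','w4'); a=cv2.imread('pics/w4.png'); cv2.imwrite('pics/w4b.png',cv2.resize(a,(800,600)))
print(observe()['tool_pos'],observe()['tool_rot'])
go(.5808,.0448,.182,5)
E
```

```text
time: 6.3
tool_pos: [0.5789, 0.0459, 0.2456]
tool_rot: [1.417, 1.57, -0.064]
contact_force: [0.4, -0.1, -4.1]
opening: 0.0296
time: 7.3
tool_pos: [0.579, 0.0445, 0.2468]
tool_rot: [-0.762, 1.571, -2.246]
contact_force: [0.6, -0.2, -4.6]
opening: 0.0294
[0.57902164 0.04450899 0.24684778]
[0.57904003 0.04453199 0.24685159] [-0.64887466  1.5707018  -2.13254869]
tx 1.62 ty 0.04 tz -0.00 roll -0.00 | jaw 5.0 q6 -0.14
```

View pics/w4b.png

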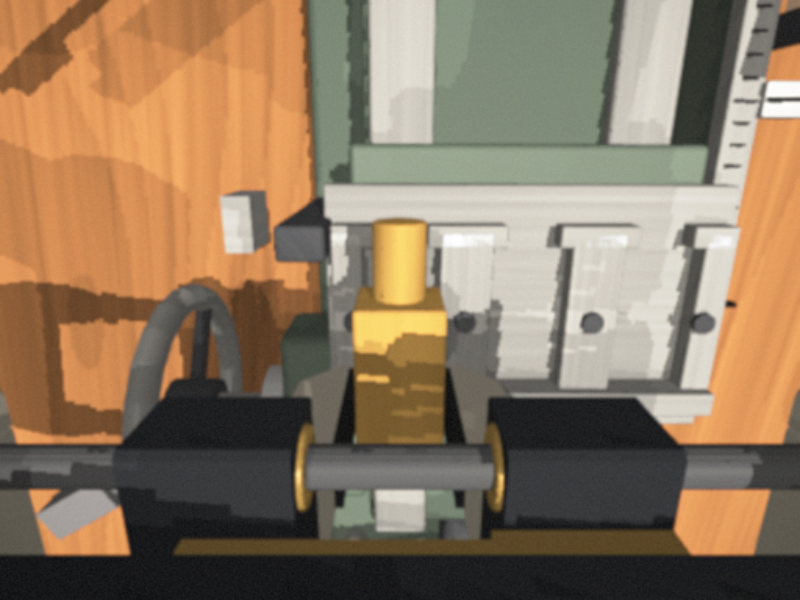

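Run:
```python
from h import *
k=.64; p,im,d=cloud('w4')
for v in range(215,440,8): print(v,[p[int(v*k),int(u*k)].round(4).tolist() for u in (385,400,415)])
row=int(370*k); print([(u,p[row,u].round(4).tolist()) for u in range(222,292,4)])
row=int(260*k); print([(u,p[row,u].round(4).tolist()) for u in range(232,282,4)])
for n,x,y,z in(('ptr',735,304,.14),('idx',785,100,.14)): print(n,px('w4',x*k,y*k,z).round(4),px('w4',x*k,y*k).round(4))
```

```text
215 [[0.5678, 0.093, 0.1414], [0.575, 0.0935, 0.1404], [0.5815, 0.0941, 0.1407]]
223 [[0.5692, 0.101, 0.2167], [0.5742, 0.1014, 0.2167], [0.5786, 0.102, 0.2179]]
231 [[0.5694, 0.0994, 0.222], [0.5743, 0.0999, 0.2227], [0.5786, 0.1003, 0.2229]]
239 [[0.5696, 0.0968, 0.2214], [0.5745, 0.0975, 0.2228], [0.5789, 0.0977, 0.2215]]
247 [[0.5716, 0.1262, 0.3806], [0.5747, 0.0946, 0.2228], [0.5792, 0.0947, 0.2213]]
255 [[0.5701, 0.0913, 0.2211], [0.575, 0.092, 0.2224], [0.5794, 0.0922, 0.2214]]
263 [[0.5703, 0.0889, 0.2216], [0.5752, 0.0897, 0.2233], [0.5797, 0.0895, 0.2208]]
271 [[0.5705, 0.0867, 0.2229], [0.5754, 0.087, 0.2226], [0.5799, 0.0872, 0.2217]]
279 [[0.5707, 0.0836, 0.2209], [0.5756, 0.0846, 0.2232], [0.5801, 0.0848, 0.2223]]
287 [[0.5709, 0.0813, 0.2221], [0.5759, 0.0819, 0.2227], [0.5805, 0.0817, 0.2207]]
295 [[0.5711, 0.0784, 0.2213], [0.5761, 0.0792, 0.2225], [0.5807, 0.0793, 0.2214]]
303 [[0.5713, 0.0758, 0.2213], [0.5763, 0.0771, 0.224], [0.581, 0.0765, 0.2209]]
311 [[0.5716, 0.0749, 0.2283], [0.5765, 0.0749, 0.227], [0.5808, 0.0758, 0.2284]]
319 [[0.5718, 0.0728, 0.2298], [
[... 1699 characters left out ...]
.2298]), (274, [0.5873, 0.0567, 0.229]), (278, [0.5893, 0.057, 0.2292]), (282, [0.5913, 0.0569, 0.2288]), (286, [0.5943, 0.0542, 0.2224]), (290, [0.5957, 0.0564, 0.2267])]
[(232, [0.5593, 0.0716, 0.1456]), (236, [0.562, 0.0709, 0.1415]), (240, [0.5671, 0.0889, 0.2184]), (244, [0.5692, 0.0895, 0.2204]), (248, [0.5712, 0.0901, 0.2222]), (252, [0.5731, 0.0904, 0.2228]), (256, [0.5751, 0.0904, 0.2218]), (260, [0.5771, 0.0906, 0.2222]), (264, [0.5791, 0.0906, 0.2214]), (268, [0.5812, 0.0903, 0.2193]), (272, [0.5834, 0.0899, 0.2166]), (276, [0.5919, 0.0732, 0.1398]), (280, [0.5949, 0.0734, 0.1395])]
ptr [0.7438 0.064  0.14  ] [0.7531 0.0606 0.127 ]
idx [0.7387 0.1578 0.14  ] [0.7511 0.1601 0.1221]
```

```bash
python3 -m crank '[{"fingers":-0.6,"tx":0.4,"ty":0.04,"tz":-0.03,"roll":0},{"fingers":-0.6,"tx":0.8,"ty":0.04,"tz":-0.03,"roll":0},{"fingers":-0.6,"tx":1.1,"ty":0.04,"tz":-0.03,"roll":0},{"fingers":-0.6,"tx":1.25,"ty":0.04,"tz":-0.03,"roll":0},{"fingers":-0.6,"tx":1.35,"ty":0.04,"tz":-0.03,"roll":0},{"fingers":-0.6,"tx":1.42,"ty":0.04,"tz":-0.03,"roll":0},{"fingers":-0.6,"tx":1.46,"ty":0.04,"tz":-0.03,"roll":0},{"fingers":-0.6,"tx":1.48,"ty":0.04,"tz":-0.03,"roll":0}]' 30
python3 - <<'E'
from h import *
snap('wrist','w5'); a=cv2.imread('pics/w5.png'); cv2.imwrite('pics/w5b.png',cv2.resize(a[:300],(800,469)))
print(observe()['tool_pos'],observe()['contact_force'])
p,im,d=cloud('w5'); q=p[170:270,235:280].reshape(-1,3); print(np.median(q[:,2]))
E
```

```text
time: 8.35
tool_pos: [0.5807, 0.0458, 0.1885]
tool_rot: [1.277, 1.57, -0.207]
contact_force: [-2.4, 0.0, 3.6]
opening: 0.0299
[0.58072183 0.04580593 0.18849448] [-0.8803186  -0.93496174  0.33694664]
0.17056507328477358
```

View pics/w5b.png

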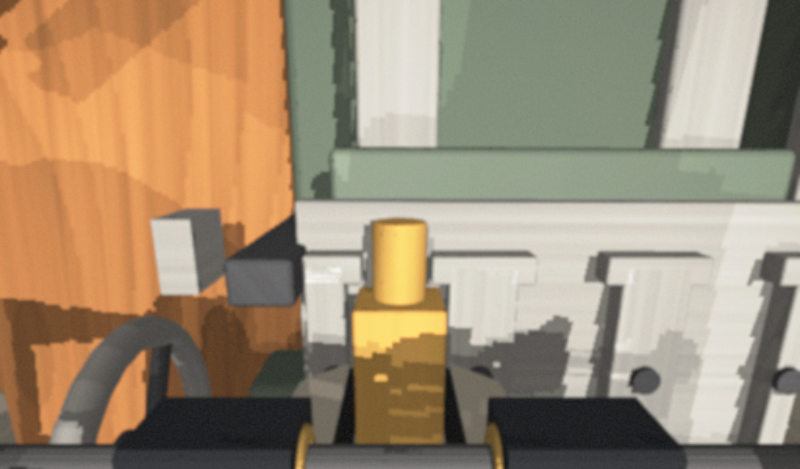

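Blank B is seated in pocket 0: its boss is in the notch and its top is at 0.1706. Now I release it and go for blank A.

```bash
python3 -m crank '[{"fingers":-0.3,"tx":0,"ty":0,"tz":0,"roll":0},{"fingers":-0.1,"tx":0,"ty":0,"tz":0,"roll":0},{"fingers":0,"tx":0,"ty":0,"tz":0,"roll":0},{"fingers":0,"tx":0,"ty":0,"tz":0,"roll":0},{"fingers":0,"tx":-0.5,"ty":0,"tz":0,"roll":0},{"fingers":0,"tx":-1.5,"ty":0,"tz":0,"roll":0},{"fingers":0,"tx":-2.8,"ty":0,"tz":0,"roll":0},{"fingers":0,"tx":-3.8,"ty":0,"tz":0,"roll":0}]' 30
python3 - <<'E'
from h import *
snap('top','t2'); 
k=.64
print('handle end',px('w3',165*k,370*k,.02).round(3),px('w3',100*k,345*k,.02).round(3))
p,im,d=cloud('t2'); m=np.zeros(d.shape,bool); m[198:226,342:378]=1; m&=(p[...,2]>.02)&(p[...,2]<.05); print(p[m].mean(0).round(4))
q=p[130:180,180:240]; print('nest',px('t2',192,165).round(3))
go(.48,-.49,.25,6)
E
```

```text
time: 9.4
tool_pos: [0.5806, 0.0459, 0.342]
tool_rot: [1.417, 1.569, -0.066]
contact_force: [0.2, 0.3, 0.2]
opening: 0.0461
handle end [ 0.39  -0.416  0.02 ] [ 0.347 -0.388  0.02 ]
[ 0.4706 -0.4141  0.0298]
nest [0.521 0.064 0.428]
tx 2.42 ty -3.73 tz 13.12 roll -0.10 | jaw 5.0 q6 -0.14
```

```bash
python3 -m crank '[{"fingers":0.3,"tx":0,"ty":-0.4,"tz":1.4,"roll":0},{"fingers":0.3,"tx":0,"ty":-0.8,"tz":2.8,"roll":0},{"fingers":0.3,"tx":0,"ty":-1.2,"tz":4.2,"roll":0},{"fingers":0.3,"tx":0,"ty":-1.6,"tz":5.6,"roll":0},{"fingers":0.3,"tx":0,"ty":-2,"tz":7,"roll":0},{"fingers":0.3,"tx":0,"ty":-2.4,"tz":8.4,"roll":0},{"fingers":0.3,"tx":0,"ty":-2.8,"tz":9.8,"roll":0},{"fingers":0.3,"tx":0.2,"ty":-3.2,"tz":11.2,"roll":0}]' 30
python3 -m crank '[{"fingers":0.3,"tx":0.6,"ty":-0.4,"tz":1,"roll":0},{"fingers":0.3,"tx":1.4,"ty":-0.55,"tz":1.9,"roll":0},{"fingers":0.3,"tx":2.2,"ty":-0.55,"tz":1.9,"roll":0},{"fingers":0.3,"tx":2.2,"ty":-0.55,"tz":1.9,"roll":0},{"fingers":0.3,"tx":2.2,"ty":-0.55,"tz":1.9,"roll":0},{"fingers":0.3,"tx":2.2,"ty":-0.55,"tz":1.9,"roll":0},{"fingers":0.3,"tx":2.2,"ty":-0.55,"tz":1.9,"roll":0},{"fingers":0.3,"tx":2.2,"ty":-0.55,"tz":1.9,"roll":0}]' 30
python3 - <<'E'
from h import *
snap('wrist','w6'); a=cv2.imread('pics/w6.png'); cv2.imwrite('pics/w6b.png',cv2.resize(a[:300],(800,469)))
go(.4723,-.4241,.042,6)
p,im,d=cloud('w6'); m=(p[...,2]>.025)&(p[...,2]<.035)&(abs(p[...,0]-.4723)<.05)&(abs(p[...,1]+.41)<.07); q=p[m]; r=cv2.minAreaRect((q[:,:2]*1000).astype(np.float32)); print(len(q),q.mean(0),r)
E
```

```text
time: 10.45
tool_pos: [0.4916, -0.4136, 0.3321]
tool_rot: [0.74, 1.569, -0.743]
contact_force: [0.6, -0.1, -0.2]
opening: 0.0597
time: 11.45
tool_pos: [0.4769, -0.4891, 0.2444]
tool_rot: [0.52, 1.57, -0.963]
contact_force: [-0.6, 0.8, 0.3]
opening: 0.0603
tx 5.05 ty 0.03 tz -1.63 roll -0.10 | jaw 5.0 q6 -1.00
1902 [ 0.47204952 -0.42319993  0.03071437] ((470.4699401855469, -412.5997619628906), (29.95046043395996, 89.28009796142578), 8.506975173950195)
```

View pics/w6b.png

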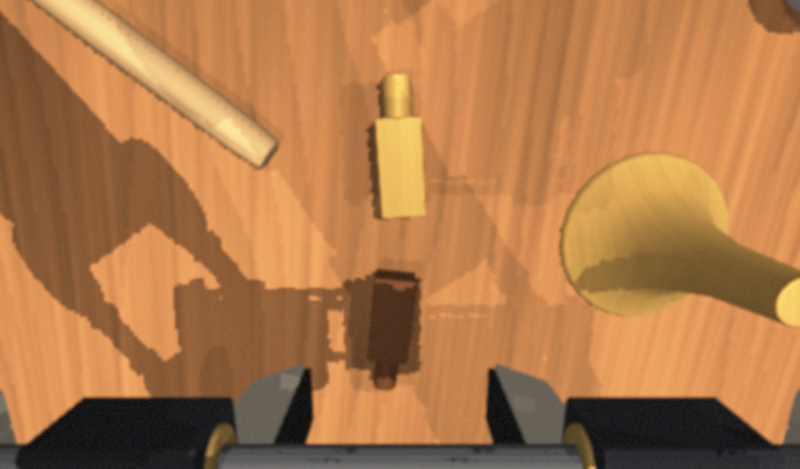

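```bash
python3 -m crank '[{"fingers":0.3,"tx":0,"ty":0.03,"tz":-0.8,"roll":-0.35},{"fingers":0.3,"tx":1,"ty":0.03,"tz":-1.6,"roll":-0.35},{"fingers":0.3,"tx":2.4,"ty":0.03,"tz":-1.6,"roll":-0.35},{"fingers":0.3,"tx":3.8,"ty":0.03,"tz":-1.6,"roll":-0.35},{"fingers":0.3,"tx":4.7,"ty":0.03,"tz":-1.6,"roll":-0.35},{"fingers":0.3,"tx":5.1,"ty":0.03,"tz":-1.6,"roll":-0.35},{"fingers":0.3,"tx":5.1,"ty":0.03,"tz":-1.6,"roll":-0.35},{"fingers":-0.5,"tx":5.1,"ty":0.03,"tz":-1.6,"roll":-0.35}]' 30
python3 -m crank '[{"fingers":-0.6,"tx":0,"ty":0,"tz":0,"roll":0},{"fingers":-0.6,"tx":0,"ty":0,"tz":0,"roll":0},{"fingers":-0.6,"tx":0,"ty":0,"tz":0,"roll":0},{"fingers":-0.6,"tx":-1.3,"ty":0,"tz":0,"roll":0},{"fingers":-0.6,"tx":-2.7,"ty":0,"tz":0,"roll":0},{"fingers":-0.6,"tx":-4.1,"ty":0,"tz":0,"roll":0},{"fingers":-0.6,"tx":-5.5,"ty":0,"tz":0,"roll":0},{"fingers":-0.6,"tx":-7,"ty":0,"tz":0,"roll":0}]' 30
python3 - <<'E'
from h import *
go(.7003,.0552,.25,5)
E
```

```text
time: 12.5
tool_pos: [0.4731, -0.4263, 0.0416]
tool_rot: [0.562, 1.567, -0.861]
contact_force: [-0.6, 0.0, 1.5]
opening: 0.0536
time: 13.5
tool_pos: [0.4717, -0.4247, 0.32]
tool_rot: [-2.551, 1.568, 2.31]
contact_force: [0.5, -0.6, -5.3]
opening: 0.0297
tx 1.77 ty 7.43 tz -11.02 roll 0.35 | jaw 8.5 q6 -1.00
```

```bash
python3 -m crank '[{"fingers":-0.6,"tx":-0.3,"ty":0.8,"tz":-1.2,"roll":0},{"fingers":-0.6,"tx":-0.3,"ty":1.6,"tz":-2.4,"roll":0.1},{"fingers":-0.6,"tx":-0.3,"ty":2.4,"tz":-3.6,"roll":0.2},{"fingers":-0.6,"tx":-0.3,"ty":3.2,"tz":-4.8,"roll":0.3},{"fingers":-0.6,"tx":-0.3,"ty":4,"tz":-6,"roll":0.35},{"fingers":-0.6,"tx":-0.3,"ty":4.8,"tz":-7.2,"roll":0.35},{"fingers":-0.6,"tx":-0.3,"ty":5.6,"tz":-8.4,"roll":0.35},{"fingers":-0.6,"tx":-0.3,"ty":6.4,"tz":-9.6,"roll":0.35}]' 30
python3 -c "
from h import *
go(.7003,.0552,.25,5)"
```

```text
time: 14.5
tool_pos: [0.669, -0.006, 0.3303]
tool_rot: [-1.682, 1.568, 3.117]
contact_force: [1.3, -1.8, -4.9]
opening: 0.0294
tx 2.01 ty 0.92 tz -1.45 roll -0.00 | jaw 5.0 q6 -0.21
```

```bash
python3 -m crank '[{"fingers":-0.6,"tx":0.5,"ty":0.5,"tz":-1,"roll":0},{"fingers":-0.6,"tx":1.2,"ty":0.9,"tz":-1.45,"roll":0},{"fingers":-0.6,"tx":2,"ty":0.9,"tz":-1.45,"roll":0},{"fingers":-0.6,"tx":2,"ty":0.9,"tz":-1.45,"roll":0},{"fingers":-0.6,"tx":2,"ty":0.9,"tz":-1.45,"roll":0},{"fingers":-0.6,"tx":2,"ty":0.9,"tz":-1.45,"roll":0},{"fingers":-0.6,"tx":2,"ty":0.9,"tz":-1.45,"roll":0},{"fingers":-0.6,"tx":2,"ty":0.9,"tz":-1.45,"roll":0}]' 30
cat >> h.py <<'E'
def held(tag):
    """axis, boss tip and body centre of a blank in the hand, from edges of the cloud in tool frame"""
    p,im,d=cloud(tag); T=tool(); q=(p-T[:3,3])@T[:3,:3]   # tool coords: x down, y jaw, z (-boss dir)
    m=(abs(q[...,1])<.013)&(q[...,0]>.005)&(q[...,0]<.04)&(q[...,2]<0)&(q[...,2]>-.075)&(d>.1)
    v,u=np.nonzero(m); s=q[m]
    top=s[(s[:,2]>-.025)]; zt=np.median(top[:,0]); tip=np.percentile(s[:,2],1)
    body=(abs(q[...,0]-zt)<.004)&(abs(q[...,1])<.03)&(q[...,2]<-.005)&(q[...,2]>-.03)
    yb=np.percentile(q[body][:,1],[1,99]); bs=(abs(q[...,0]-zt-.007)<.005)&(abs(q[...,1])<.014)&(q[...,2]<-.038)&(q[...,2]>-.055)
    yo=np.percentile(q[bs][:,1],[2,98])
    print('tool: top x %.4f tip z %.4f'%(zt,tip),'body y',yb.round(4),'boss y',yo.round(4))
    c=np.array([zt+.015,yb.mean(),tip+.058]); print('centre est world',(T[:3,:3]@c+T[:3,3]).round(4), 'tool',T[:3,3].round(4))
E
python3 - <<'E'
from h import *
snap('wrist','w7'); held('w7'); go(.7003,.0552,.182,5)
a=cv2.imread('pics/w7.png'); cv2.imwrite('pics/w7b.png',cv2.resize(a[:300],(800,469)))
E
```

```text
time: 15.5
tool_pos: [0.6997, 0.053, 0.2524]
tool_rot: [1.416, 1.57, -0.068]
contact_force: [0.3, -0.4, -5.0]
opening: 0.0296
tool: top x 0.0095 tip z -0.0587 body y [-0.0275  0.0276] boss y [-0.008   0.0078]
centre est world [0.6997 0.0537 0.2277] tool [0.6997 0.053  0.2522]
tx 1.75 ty 0.02 tz -0.05 roll -0.00 | jaw 5.0 q6 -0.12
```

View pics/w7b.png

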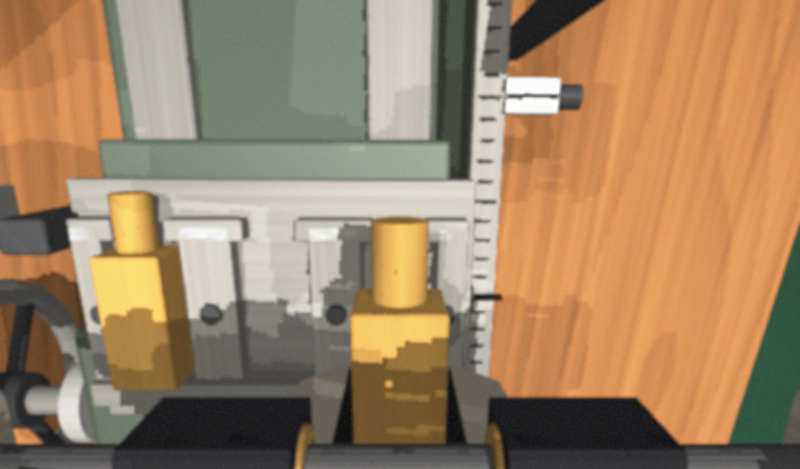

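```bash
python3 -m crank '[{"fingers":-0.6,"tx":0.5,"ty":0.02,"tz":-0.04,"roll":0},{"fingers":-0.6,"tx":1,"ty":0.02,"tz":-0.04,"roll":0},{"fingers":-0.6,"tx":1.3,"ty":0.02,"tz":-0.04,"roll":0},{"fingers":-0.6,"tx":1.5,"ty":0.02,"tz":-0.04,"roll":0},{"fingers":-0.6,"tx":1.62,"ty":0.02,"tz":-0.04,"roll":0},{"fingers":-0.6,"tx":1.72,"ty":0.02,"tz":-0.04,"roll":0},{"fingers":-0.6,"tx":1.77,"ty":0.02,"tz":-0.04,"roll":0},{"fingers":-0.6,"tx":1.8,"ty":0.02,"tz":-0.04,"roll":0}]' 30
python3 - <<'E'
from h import *
snap('wrist','w8'); held('w8')
k=.64
for z in (.125,.14):
  a=px('w7',487*k,297*k,z);b=px('w7',532*k,95*k,z); e=(b-a)[:2]; print(z,a.round(4),b.round(4),'dy',e@np.array([-.0872,.9962]))
print(px('w7',495*k,297*k),px('w7',532*k,92*k),px('w7',480*k,297*k))
E
```

```text
time: 16.55
tool_pos: [0.7004, 0.0548, 0.1805]
tool_rot: [1.252, 1.57, -0.232]
contact_force: [-2.5, 0.5, 2.5]
opening: 0.0298
tool: top x 0.0097 tip z -0.0615 body y [-0.0277  0.0277] boss y [-0.008   0.0077]
centre est world [0.7001 0.0583 0.1558] tool [0.7004 0.0548 0.1806]
0.125 [0.7463 0.0593 0.125 ] [0.7536 0.1606 0.125 ] dy 0.10021621845060226
0.14 [0.7432 0.0637 0.14  ] [0.7501 0.1591 0.14  ] dy 0.09446017016963106
[0.74990736 0.06058563 0.12807   ] [0.75400969 0.1621461  0.12238324] [0.74215833 0.0596861  0.12734588]
```

```bash
python3 -m crank '[{"fingers":-0.3,"tx":0,"ty":0,"tz":0,"roll":0},{"fingers":-0.1,"tx":0,"ty":0,"tz":0,"roll":0},{"fingers":0,"tx":0,"ty":0,"tz":0,"roll":0},{"fingers":0,"tx":0,"ty":0,"tz":0,"roll":0},{"fingers":0,"tx":-0.5,"ty":0,"tz":0,"roll":0},{"fingers":0,"tx":-1.5,"ty":-0.3,"tz":0.6,"roll":0},{"fingers":0,"tx":-2.8,"ty":-0.8,"tz":1.5,"roll":0},{"fingers":0,"tx":-3.8,"ty":-1.2,"tz":2.4,"roll":0}]' 30
python3 -m crank '[{"fingers":0,"tx":0,"ty":0,"tz":0,"roll":0},{"fingers":0,"tx":0,"ty":0,"tz":0,"roll":0},{"fingers":0,"tx":0,"ty":0,"tz":0,"roll":0},{"fingers":0,"tx":0,"ty":0,"tz":0,"roll":0},{"fingers":-1,"tx":0,"ty":0,"tz":0,"roll":0},{"fingers":-1,"tx":0,"ty":0,"tz":0,"roll":0},{"fingers":-1,"tx":0,"ty":0,"tz":0,"roll":0},{"fingers":-1,"tx":0,"ty":0,"tz":0,"roll":0}]' 20
python3 - <<'E'
from h import *
print(observe()['tool_pos'])
snap('wrist','w9'); snap('top','t3')
a=cv2.imread('pics/w9.png')[:300]; b=cv2.imread('pics/t3.png')[95:235,185:425]
cv2.imwrite('pics/w9b.png',np.vstack([cv2.resize(a,(512,300)),cv2.resize(b,(512,299))]))
E
```

```text
time: 17.6
tool_pos: [0.6604, -0.0455, 0.3337]
tool_rot: [1.231, 1.57, -0.251]
contact_force: [0.8, -1.1, -0.4]
opening: 0.0461
time: 18.6
tool_pos: [0.6608, -0.045, 0.3318]
tool_rot: [0.821, 1.571, -0.662]
contact_force: [-0.4, -0.6, -0.4]
opening: 0.0104
[ 0.66081182 -0.04497624  0.33176156]
```

View pics/w9b.png

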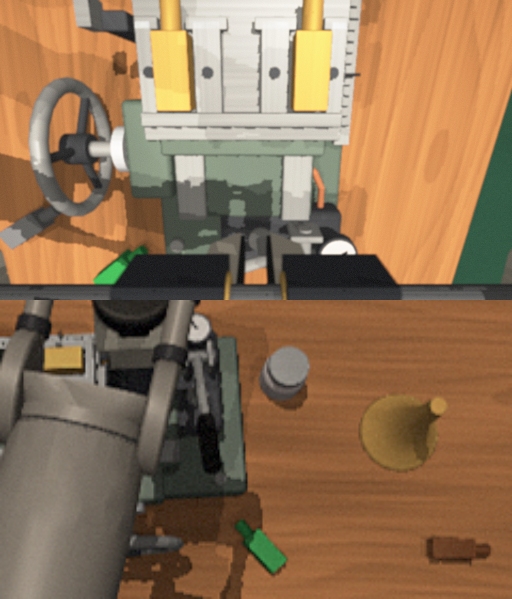

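Both blanks are seated, with their bosses in the notches. Next I measure the lever.

Run:
```python
from h import *
X=np.array([.9962,.0872]);Y=np.array([-.0872,.9962]); O=np.array([.6405,.05])
p,im,d=cloud('w9')
for c in((.5808,.0448),(.7003,.0552)):
    m=(p[...,2]>.166)&(p[...,2]<.175)&(np.hypot(p[...,0]-c[0],p[...,1]-c[1])<.05); q=p[m]; e=(q[:,:2]-c); print('blank',len(q),q[:,2].mean().round(4),'mx',np.percentile(e@X,[2,98]).round(4),'my',np.percentile(e@Y,[2,98]).round(4))
for t in('top0','t3'):
  p,im,d=cloud(t); e=p[...,:2]-O; mx=e@X; my=e@Y
  m=(d>0)&(p[...,2]>.1)&(my<-.14)&(my>-.27)&(mx>-.14)&(mx<.06)
  print(t,m.sum())
  for a in np.arange(-.12,.06,.02):
    s=m&(mx>a)&(mx<a+.02)
    if s.sum()>3:
        zz=p[s][:,2]; hi=zz>zz.max()-.03; print(a.round(3),s.sum(),'z',np.percentile(zz[hi],[10,50,90]).round(3),'my',np.percentile(my[s][hi],[5,50,95]).round(3))
```

```text
blank 2900 0.1707 mx [-0.0144  0.0148] my [-0.0304  0.0308]
blank 2854 0.1708 mx [-0.0149  0.0141] my [-0.0303  0.0307]
top0 664
-0.12 58 z [0.231 0.237 0.24 ] my [-0.198 -0.186 -0.177]
-0.1 61 z [0.223 0.23  0.236] my [-0.196 -0.185 -0.176]
-0.08 93 z [0.21  0.218 0.224] my [-0.197 -0.185 -0.176]
-0.06 83 z [0.196 0.205 0.212] my [-0.197 -0.186 -0.176]
-0.04 59 z [0.182 0.188 0.201] my [-0.193 -0.186 -0.18 ]
-0.02 56 z [0.169 0.176 0.181] my [-0.193 -0.186 -0.181]
0.0 76 z [0.16  0.165 0.17 ] my [-0.193 -0.187 -0.182]
0.02 64 z [0.147 0.15  0.156] my [-0.193 -0.187 -0.181]
0.04 114 z [0.125 0.138 0.142] my [-0.208 -0.187 -0.166]
t3 1205
-0.12 59 z [0.231 0.238 0.24 ] my [-0.198 -0.187 -0.177]
-0.1 61 z [0.223 0.229 0.235] my [-0.197 -0.185 -0.176]
-0.08 92 z [0.209 0.218 0.224] my [-0.197 -0.186 -0.176]
-0.06 122 z [0.625 0.63  0.644] my [-0.144 -0.142 -0.14 ]
-0.04 235 z [0.643 0.654 0.666] my [-0.155 -0.146 -0.141]
-0.02 254 z [0.651 0.668 0.672] my [-0.16  -0.15  -0.141]
0.0 225 z [0.652 0.669 0.672] my [-0.163 -0.152 -0.141]
0.02 98 z [0.651 0.66  0.665] my [-0.16  -0.151 -0.141]
0.04 59 z [0.126 0.136 0.144] my [-0.208 -0.189 -0.172]
```

```bash
python3 -c "
from h import *
go(.572,-.1427,.285,5);go(.572,-.1427,.136,5)"
```

```text
tx 1.17 ty -2.42 tz 2.24 roll -0.00 | jaw 5.0 q6 -0.27
tx 4.89 ty -2.42 tz 2.24 roll -0.00 | jaw 5.0 q6 -0.27
```

```bash
python3 -m crank '[{"fingers":-1,"tx":0,"ty":-1,"tz":1,"roll":0},{"fingers":-1,"tx":0.4,"ty":-2,"tz":1.9,"roll":0},{"fingers":-1,"tx":1,"ty":-2.42,"tz":2.24,"roll":0},{"fingers":-1,"tx":1.15,"ty":-2.42,"tz":2.24,"roll":0},{"fingers":-1,"tx":1.15,"ty":-2.42,"tz":2.24,"roll":0},{"fingers":-1,"tx":1.15,"ty":-2.42,"tz":2.24,"roll":0},{"fingers":-1,"tx":1.15,"ty":-2.42,"tz":2.24,"roll":0},{"fingers":-1,"tx":1.15,"ty":-2.42,"tz":2.24,"roll":0}]' 20
python3 -m crank '[{"fingers":-1,"tx":0.6,"ty":0,"tz":0,"roll":0},{"fingers":-1,"tx":1.2,"ty":0,"tz":0,"roll":0},{"fingers":-1,"tx":1.8,"ty":0,"tz":0,"roll":0},{"fingers":-1,"tx":2.4,"ty":0,"tz":0,"roll":0},{"fingers":-1,"tx":3,"ty":0,"tz":0,"roll":0},{"fingers":-1,"tx":3.4,"ty":0,"tz":0,"roll":0},{"fingers":-1,"tx":3.7,"ty":0,"tz":0,"roll":0},{"fingers":-1,"tx":3.7,"ty":0,"tz":0,"roll":0}]' 20
python3 -c "
from h import *
print(observe()['tool_pos']);snap('wrist','w10');snap('scene','s2');print(observe()['contact_force'])"
```

```text
time: 19.7
tool_pos: [0.5726, -0.1423, 0.2859]
tool_rot: [1.084, 1.57, -0.399]
contact_force: [-0.1, 0.4, -0.6]
opening: 0.0003
time: 20.7
tool_pos: [0.5714, -0.1428, 0.1376]
tool_rot: [-1.587, 1.568, -3.071]
contact_force: [-6.0, -0.4, 6.5]
opening: 0.0002
[ 0.57137075 -0.14282144  0.13756867]
[-5.87781016 -0.63931562  5.85571619]
```

```bash
python3 -m crank '[{"fingers":-1,"tx":0.08,"ty":0,"tz":0,"roll":0},{"fingers":-1,"tx":0.08,"ty":0,"tz":0,"roll":0},{"fingers":-1,"tx":-1,"ty":0,"tz":0,"roll":0},{"fingers":-1,"tx":-2,"ty":0,"tz":0,"roll":0},{"fingers":-1,"tx":-3,"ty":0,"tz":0,"roll":0},{"fingers":-1,"tx":-3.7,"ty":0,"tz":0,"roll":0},{"fingers":-1,"tx":-3.7,"ty":0,"tz":0,"roll":0},{"fingers":-1,"tx":-3.7,"ty":0,"tz":0,"roll":0}]' 20
python3 - <<'E'
from h import *
snap('top','t4'); print(observe()['tool_pos'])
X=np.array([.9962,.0872]);Y=np.array([-.0872,.9962]); O=np.array([.6405,.05])
def lev(t):
  p,im,d=cloud(t); e=p[...,:2]-O; mx=e@X; my=e@Y
  m=(d>0)&(abs(my+.186)<.006)&(mx>-.135)&(mx<.04)&(p[...,2]<.26)&(p[...,2]>.055); 
  print(t,[(round(a,2),np.percentile(p[m&(abs(mx-a)<.008)][:,2],[50,90]).round(3).tolist()) for a in np.arange(-.13,.04,.02) if (m&(abs(mx-a)<.008)).sum()>3])
lev('t4');lev('s2');lev('w10')
E
```

```text
time: 21.8
tool_pos: [0.5719, -0.1424, 0.2847]
tool_rot: [-2.048, 1.569, 2.751]
contact_force: [-0.4, -0.2, -0.6]
opening: 0.0003
[ 0.57174601 -0.14239353  0.28422532]
t4 []
s2 []
w10 [(np.float64(-0.13), [0.107, 0.108]), (np.float64(-0.11), [0.109, 0.11]), (np.float64(-0.09), [0.159, 0.181]), (np.float64(-0.07), [0.113, 0.115]), (np.float64(-0.05), [0.112, 0.114]), (np.float64(-0.03), [0.108, 0.115]), (np.float64(-0.01), [0.117, 0.185]), (np.float64(0.01), [0.117, 0.121]), (np.float64(0.03), [0.12, 0.123])]
```

The wrist cloud puts the lever at about 0.68 rad at the bottom of the stroke. Two more strokes.

```bash
for i in 1; do python3 -m crank '[{"fingers":-1,"tx":0.8,"ty":0,"tz":0,"roll":0},{"fingers":-1,"tx":1.6,"ty":0,"tz":0,"roll":0},{"fingers":-1,"tx":2.4,"ty":0,"tz":0,"roll":0},{"fingers":-1,"tx":3.2,"ty":0,"tz":0,"roll":0},{"fingers":-1,"tx":3.75,"ty":0,"tz":0,"roll":0},{"fingers":-1,"tx":3.75,"ty":0,"tz":0,"roll":0},{"fingers":-1,"tx":3.75,"ty":0,"tz":0,"roll":0},{"fingers":-1,"tx":3.75,"ty":0,"tz":0,"roll":0}]' 20
python3 -m crank '[{"fingers":-1,"tx":0,"ty":0,"tz":0,"roll":0},{"fingers":-1,"tx":-1,"ty":0,"tz":0,"roll":0},{"fingers":-1,"tx":-2,"ty":0,"tz":0,"roll":0},{"fingers":-1,"tx":-3,"ty":0,"tz":0,"roll":0},{"fingers":-1,"tx":-3.75,"ty":0,"tz":0,"roll":0},{"fingers":-1,"tx":-3.75,"ty":0,"tz":0,"roll":0},{"fingers":-1,"tx":-3.75,"ty":0,"tz":0,"roll":0},{"fingers":-1,"tx":-3.75,"ty":0,"tz":0,"roll":0}]' 20
python3 -m crank '[{"fingers":-1,"tx":0.8,"ty":0,"tz":0,"roll":0},{"fingers":-1,"tx":1.6,"ty":0,"tz":0,"roll":0},{"fingers":-1,"tx":2.4,"ty":0,"tz":0,"roll":0},{"fingers":-1,"tx":3.2,"ty":0,"tz":0,"roll":0},{"fingers":-1,"tx":3.75,"ty":0,"tz":0,"roll":0},{"fingers":-1,"tx":3.75,"ty":0,"tz":0,"roll":0},{"fingers":-1,"tx":3.75,"ty":0,"tz":0,"roll":0},{"fingers":-1,"tx":3.75,"ty":0,"tz":0,"roll":0}]' 20
python3 -m crank '[{"fingers":-1,"tx":0,"ty":0,"tz":0,"roll":0},{"fingers":-1,"tx":-1,"ty":0,"tz":0,"roll":0},{"fingers":-1,"tx":-2,"ty":0,"tz":0,"roll":0},{"fingers":-1,"tx":-3,"ty":0,"tz":0,"roll":0},{"fingers":-1,"tx":-4,"ty":0,"tz":0,"roll":0},{"fingers":-1,"tx":-5,"ty":0,"tz":0,"roll":0},{"fingers":-1,"tx":-5,"ty":0,"tz":0,"roll":0},{"fingers":-1,"tx":-5,"ty":0,"tz":0,"roll":0}]' 20; done
python3 - <<'E'
from h import *
X=np.array([.9962,.0872]);Y=np.array([-.0872,.9962]); O=np.array([.6405,.05])
p,im,d=cloud('w2'); e=p[...,:2]-O; mx=e@X; my=e@Y
# rim points in w2 : z .09 +-; mx around -.19
for t in ('w2','w1','top0'):
  p,im,d=cloud(t); e=p[...,:2]-O; mx=e@X; my=e@Y
  m=(d>0.15)&(mx<-.16)&(mx>-.215)&(my<.03)&(my>-.18)&(p[...,2]>.02)&(p[...,2]<.2)
  q=np.c_[mx[m],my[m],p[m][:,2]]; print(t,len(q),np.percentile(q,[2,50,98],axis=0).round(4).tolist())
  top=q[q[:,2]>np.percentile(q[:,2],98)-.008]; print(' top',np.percentile(top,[5,50,95],axis=0).round(4).tolist())
go(.46,-.04,.25,5)
E
```

```text
time: 22.85
tool_pos: [0.5705, -0.1425, 0.1357]
tool_rot: [-1.812, 1.567, 2.987]
contact_force: [-6.8, -1.0, 5.6]
opening: 0.0005
time: 23.85
tool_pos: [0.5716, -0.1424, 0.2841]
tool_rot: [-2.032, 1.568, 2.767]
contact_force: [-0.4, 0.6, 0.1]
opening: 0.0004
time: 24.85
tool_pos: [0.5707, -0.1426, 0.136]
tool_rot: [-1.763, 1.567, 3.037]
contact_force: [-7.0, -0.4, 6.9]
opening: 0.0004
time: 25.85
tool_pos: [0.5719, -0.1424, 0.335]
tool_rot: [-2.086, 1.569, 2.714]
contact_force: [-1.0, 0.3, 0.4]
opening: 0.0007
w2 5905 [[-0.1983, -0.1448, 0.0292], [-0.1867, -0.0718, 0.1086], [-0.1686, -0.008, 0.1678]]
 top [[-0.1959, -0.1076, 0.1603], [-0.1888, -0.0765, 0.1649], [-0.1837, -0.0493, 0.1685]]
w1 3165 [[-0.1991, -0.1422, 0.0383], [-0.1889, -0.0741, 0.1549], [-0.1642, -0.0105, 0.1684]]
 top [[-0.1979, -0.1062, 0.161], [-0.1913, -0.0769, 0.1652], [-0.1844, -0.0506, 0.1684]]
top0 463 [[-0.2048, -0.146, 0.0324], [-0.1943, -0.0767, 0.1382], [-0.164, -0.0069, 0.1697]]
 top [[-0.1983, -0.1035, 0.1626], [-0.1919, -0.0765, 0.1655], [-0.185, -0.0514, 0.1698]]
tx 2.13 ty -2.56 tz -2.79 roll -0.00 | jaw 5.0 q6 -0.46
```

```bash
python3 -c "
from h import *
go(.4613,-.0881,.215,5);go(.4613,-.0881,.1496,5)"
```

```text
tx 3.00 ty -2.63 tz -1.59 roll -0.00 | jaw 5.0 q6 -0.46
tx 4.64 ty -2.63 tz -1.59 roll -0.00 | jaw 5.0 q6 -0.46
```

```bash
python3 -m crank '[{"fingers":-0.3,"tx":0,"ty":-1,"tz":-0.6,"roll":0},{"fingers":-0.3,"tx":0,"ty":-2,"tz":-1.2,"roll":0},{"fingers":-0.3,"tx":1,"ty":-2.63,"tz":-1.59,"roll":0},{"fingers":-0.3,"tx":2.2,"ty":-2.63,"tz":-1.59,"roll":0},{"fingers":-0.3,"tx":3,"ty":-2.63,"tz":-1.59,"roll":0},{"fingers":-0.3,"tx":3,"ty":-2.63,"tz":-1.59,"roll":0},{"fingers":-0.3,"tx":3,"ty":-2.63,"tz":-1.59,"roll":0},{"fingers":-0.3,"tx":3,"ty":-2.63,"tz":-1.59,"roll":0}]' 25
python3 - <<'E'
from h import *
snap('wrist','w11'); snap('top','t5')
a=cv2.imread('pics/w11.png'); b=cv2.imread('pics/t5.png')[95:235,105:345]
cv2.imwrite('pics/w11b.png',np.hstack([a[:,:400],cv2.resize(b,(400,384),interpolation=cv2.INTER_CUBIC)]))
print(observe()['opening'])
go(.4613,-.0881,.1496,5)
E
```

```text
time: 26.85
tool_pos: [0.4625, -0.0887, 0.2169]
tool_rot: [1.113, 1.569, -0.371]
contact_force: [1.0, 0.0, 0.5]
opening: 0.0322
0.03248866787939435
tx 1.68 ty -0.03 tz -0.02 roll -0.00 | jaw 5.0 q6 -0.44
```

View pics/w11b.png

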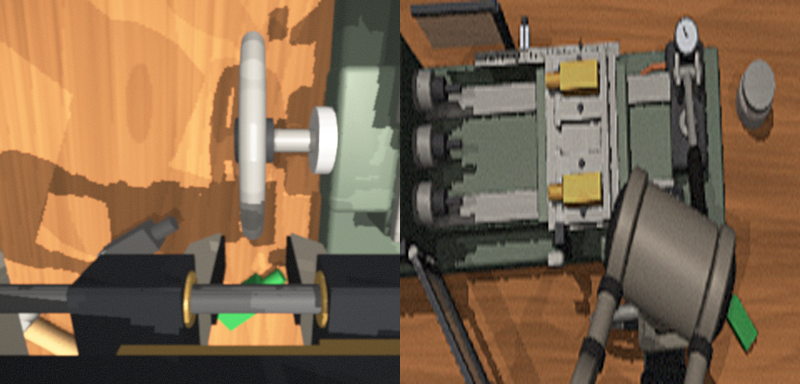

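```bash
python3 -m crank '[{"fingers":-0.3,"tx":0.6,"ty":-0.03,"tz":0,"roll":0},{"fingers":-0.3,"tx":1.2,"ty":-0.03,"tz":0,"roll":0},{"fingers":-0.3,"tx":1.68,"ty":-0.03,"tz":0,"roll":0},{"fingers":-0.3,"tx":1.68,"ty":-0.03,"tz":0,"roll":0},{"fingers":-0.8,"tx":1.68,"ty":-0.03,"tz":0,"roll":0},{"fingers":-0.8,"tx":1.68,"ty":-0.03,"tz":0,"roll":0},{"fingers":-0.8,"tx":1.68,"ty":-0.03,"tz":0,"roll":0},{"fingers":-0.8,"tx":1.68,"ty":-0.03,"tz":0,"roll":0}]' 25
python3 -c "
from h import *
go(.4613,-.0881,.1496,5); s=observe(); print(s['opening'],s['contact_force'])"
```

```text
time: 27.95
tool_pos: [0.4604, -0.0888, 0.1494]
tool_rot: [0.089, 1.57, -1.395]
contact_force: [-2.6, -1.3, 6.3]
opening: 0.0152
tx -0.00 ty 0.02 tz -0.02 roll 0.00 | jaw 5.0 q6 -0.44
0.01524431501720143 [-2.62789569 -1.26253464  6.33390532]
```

```bash
python3 -m crank '[{"fingers":-0.8,"tx":-0.22,"ty":0,"tz":-0.33,"roll":0},{"fingers":-0.8,"tx":-0.36,"ty":0,"tz":-0.7,"roll":0},{"fingers":-0.8,"tx":-0.41,"ty":0,"tz":-1.12,"roll":0},{"fingers":-0.8,"tx":-0.36,"ty":0,"tz":-1.55,"roll":0},{"fingers":-0.8,"tx":-0.22,"ty":0,"tz":-1.92,"roll":0},{"fingers":-0.8,"tx":0,"ty":0,"tz":-2.25,"roll":0},{"fingers":-0.8,"tx":0.26,"ty":0,"tz":-2.5,"roll":0},{"fingers":-0.8,"tx":0.26,"ty":0,"tz":-2.5,"roll":0}]' 25
python3 - <<'E'
from h import *
s=observe(); print(s['contact_force'],s['torque'])
p,im,d=cloud('w2')
snap('wrist','w12'); snap('top','t6')
X=np.array([.9962,.0872]);Y=np.array([-.0872,.9962]); O=np.array([.6405,.05])
def blanks(t):
    p,im,d=cloud(t); hsv=cv2.cvtColor(im,cv2.COLOR_RGB2HSV)
    m=(d>.1)&(p[...,2]>.164)&(p[...,2]<.178)&(p[...,0]>.54)&(p[...,0]<.75)&(p[...,1]>-.05)&(p[...,1]<.25)
    e=p[m][:,:2]-O; mx=e@X;my=e@Y
    for lo,hi in((-.08,-.04),(.04,.08)):
        k=(mx>lo)&(mx<hi); print(t,lo,k.sum(),np.percentile(my[k],[2,50,98]).round(4) if k.sum()>9 else '')
blanks('top0') ; blanks('t5'); blanks('t6'); blanks('w12')
E
```

```text
time: 28.95
tool_pos: [0.4521, 0.0109, 0.1381]
tool_rot: [0.323, 1.57, -1.16]
contact_force: [-0.3, -3.2, -4.2]
opening: 0.0153
[-0.3286551  -3.16881329 -4.23152455] [-0.70871593 -0.19705218 -0.03129141]
top0 -0.08 0 
top0 0.04 1 
t5 -0.08 273 [-0.0286  0.004   0.052 ]
t5 0.04 260 [-0.0278  0.0043  0.0499]
t6 -0.08 275 [-0.0048  0.0291  0.0771]
t6 0.04 268 [-0.0045  0.0298  0.0759]
w12 -0.08 0 
w12 0.04 0
```

The carriage moved 25 mm, as expected. On to strokes 2 and 3.

```bash
for i in 2 3; do
python3 -m crank '[{"fingers":-0.3,"tx":0,"ty":0,"tz":0,"roll":0},{"fingers":-0.3,"tx":0,"ty":0,"tz":0,"roll":0},{"fingers":-0.3,"tx":-0.9,"ty":0,"tz":0,"roll":0},{"fingers":-0.3,"tx":-1.8,"ty":0,"tz":0.3,"roll":0},{"fingers":-0.3,"tx":-1.8,"ty":0,"tz":1.4,"roll":0},{"fingers":-0.3,"tx":-1.8,"ty":0,"tz":2.5,"roll":0},{"fingers":-0.3,"tx":-1.8,"ty":0,"tz":2.5,"roll":0},{"fingers":-0.3,"tx":-1,"ty":0,"tz":2.5,"roll":0}]' 25
python3 -m crank '[{"fingers":-0.3,"tx":0.6,"ty":0,"tz":0,"roll":0},{"fingers":-0.3,"tx":0.74,"ty":0,"tz":0,"roll":0},{"fingers":-0.3,"tx":0.74,"ty":0,"tz":0,"roll":0},{"fingers":-0.3,"tx":0.74,"ty":0,"tz":0,"roll":0},{"fingers":-0.8,"tx":0.74,"ty":0,"tz":0,"roll":0},{"fingers":-0.8,"tx":0.74,"ty":0,"tz":0,"roll":0},{"fingers":-0.8,"tx":0.74,"ty":0,"tz":0,"roll":0},{"fingers":-0.8,"tx":0.74,"ty":0,"tz":0,"roll":0}]' 25
python3 -m crank '[{"fingers":-0.8,"tx":-0.22,"ty":0,"tz":-0.33,"roll":0},{"fingers":-0.8,"tx":-0.36,"ty":0,"tz":-0.7,"roll":0},{"fingers":-0.8,"tx":-0.41,"ty":0,"tz":-1.12,"roll":0},{"fingers":-0.8,"tx":-0.36,"ty":0,"tz":-1.55,"roll":0},{"fingers":-0.8,"tx":-0.22,"ty":0,"tz":-1.92,"roll":0},{"fingers":-0.8,"tx":0,"ty":0,"tz":-2.25,"roll":0},{"fingers":-0.8,"tx":0.26,"ty":0,"tz":-2.5,"roll":0},{"fingers":-0.8,"tx":0.26,"ty":0,"tz":-2.5,"roll":0}]' 25
done
cat >> h.py <<'E'
X=np.array([.9962,.0872]);Y=np.array([-.0872,.9962]); O=np.array([.6405,.05])
def blanks(t):
    p,im,d=cloud(t)
    m=(d>.1)&(p[...,2]>.164)&(p[...,2]<.178)&(p[...,0]>.54)&(p[...,0]<.75)&(p[...,1]>-.05)&(p[...,1]<.25)
    e=p[m][:,:2]-O; mx=e@X;my=e@Y
    for lo,hi in((-.08,-.04),(.04,.08)):
        k=(mx>lo)&(mx<hi); print(t,lo,k.sum(),np.percentile(my[k],[2,50,98]).round(4) if k.sum()>9 else '')
E
python3 - <<'E'
from h import *
snap('top','t7'); blanks('t7'); crop('t7',150,90,250,160,8)
go(.46,-.08,.15,5)
E
```

```text
time: 30.05
tool_pos: [0.462, -0.0889, 0.1795]
tool_rot: [1.247, 1.566, -0.238]
contact_force: [0.2, -0.2, -0.2]
opening: 0.0324
time: 31.05
tool_pos: [0.4604, -0.0887, 0.1489]
tool_rot: [-0.647, 1.57, -2.13]
contact_force: [-3.8, -0.6, 5.8]
opening: 0.0154
time: 32.05
tool_pos: [0.452, 0.0111, 0.1376]
tool_rot: [0.078, 1.57, -1.405]
contact_force: [1.0, -3.8, -4.1]
opening: 0.0155
time: 33.05
tool_pos: [0.462, -0.0889, 0.1795]
tool_rot: [1.254, 1.566, -0.231]
contact_force: [-0.5, 0.5, -0.2]
opening: 0.0318
time: 34.05
tool_pos: [0.4604, -0.0887, 0.1489]
tool_rot: [-0.711, 1.57, -2.194]
contact_force: [-3.6, 0.2, 6.5]
opening: 0.015
time: 35.05
tool_pos: [0.452, 0.0113, 0.1378]
tool_rot: [0.202, 1.57, -1.281]
contact_force: [1.1, -3.2, -4.6]
opening: 0.0155
t7 -0.08 275 [0.0443 0.0774 0.1261]
t7 0.04 276 [0.0441 0.0782 0.1271]
tx -0.30 ty -0.00 tz 2.29 roll 0.00 | jaw 5.0 q6 -0.23
```

View pics/t7_c150_90.png

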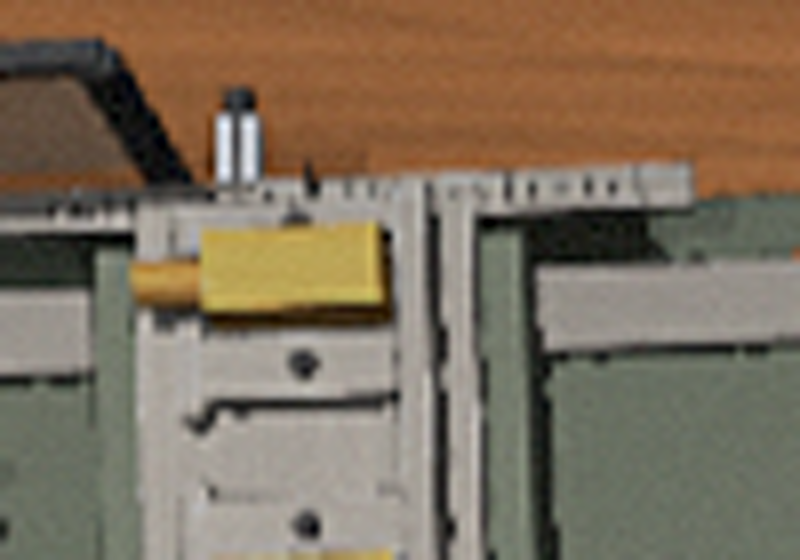

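Run:
```python
from h import *
f=lambda x,y:(150+x/8,90+y/8)
for zp,zi in((.128,.123),(.125,.125),(.135,.125)):
  a=px('t7',*f(311,182),zp);b=px('t7',*f(239,150),zi); print(zp,zi,((b-a)[:2]@Y).round(4))
print([px('t7',*f(x,y)).round(4) for x,y in((311,182),(239,150),(239,165),(311,172))])
```

```text
0.128 0.123 0.0272
0.125 0.125 0.0264
0.135 0.125 0.0279
[array([0.7425, 0.1328, 0.1207]), array([0.7522, 0.1593, 0.1254]), array([0.7466, 0.1591, 0.1249]), array([0.7891, 0.1547, 0.0022])]
```

```bash
python3 -m crank '[{"fingers":-0.3,"tx":0,"ty":0,"tz":0,"roll":0},{"fingers":-0.3,"tx":0,"ty":0,"tz":0,"roll":0},{"fingers":-0.3,"tx":-0.9,"ty":0,"tz":0,"roll":0},{"fingers":-0.3,"tx":-1.8,"ty":0,"tz":0.3,"roll":0},{"fingers":-0.3,"tx":-1.8,"ty":0,"tz":1.4,"roll":0},{"fingers":-0.3,"tx":-1.8,"ty":0,"tz":2.5,"roll":0},{"fingers":-0.3,"tx":-1.8,"ty":0,"tz":2.5,"roll":0},{"fingers":-0.3,"tx":-1,"ty":0,"tz":2.5,"roll":0}]' 25
python3 -m crank '[{"fingers":-0.3,"tx":0.6,"ty":0,"tz":0,"roll":0},{"fingers":-0.3,"tx":0.74,"ty":0,"tz":0,"roll":0},{"fingers":-0.3,"tx":0.74,"ty":0,"tz":0,"roll":0},{"fingers":-0.3,"tx":0.74,"ty":0,"tz":0,"roll":0},{"fingers":-0.8,"tx":0.74,"ty":0,"tz":0,"roll":0},{"fingers":-0.8,"tx":0.74,"ty":0,"tz":0,"roll":0},{"fingers":-0.8,"tx":0.74,"ty":0,"tz":0,"roll":0},{"fingers":-0.8,"tx":0.74,"ty":0,"tz":0,"roll":0}]' 25
python3 -m crank '[{"fingers":-0.8,"tx":-0.22,"ty":0,"tz":-0.33,"roll":0},{"fingers":-0.8,"tx":-0.36,"ty":0,"tz":-0.7,"roll":0},{"fingers":-0.8,"tx":-0.41,"ty":0,"tz":-1.12,"roll":0},{"fingers":-0.8,"tx":-0.36,"ty":0,"tz":-1.55,"roll":0},{"fingers":-0.8,"tx":-0.22,"ty":0,"tz":-1.92,"roll":0},{"fingers":-0.8,"tx":0,"ty":0,"tz":-2.25,"roll":0},{"fingers":-0.8,"tx":0.26,"ty":0,"tz":-2.5,"roll":0},{"fingers":-0.8,"tx":0.26,"ty":0,"tz":-2.5,"roll":0}]' 25
python3 - <<'E'
from h import *
snap('top','t8'); blanks('t8'); snap('scene','s3')
a=cv2.imread('pics/t8.png')[90:150,150:220]; b=cv2.imread('pics/s3.png')[225:305,235:345]
cv2.imwrite('pics/t8b.png',np.vstack([cv2.resize(a,(490,420)[:2],interpolation=3)[:300],cv2.resize(b,(490,356)[:2],interpolation=3)[:300]]))
E
```

```text
time: 36.1
tool_pos: [0.462, -0.0889, 0.1795]
tool_rot: [1.262, 1.566, -0.223]
contact_force: [0.3, 0.2, -0.3]
opening: 0.0319
time: 37.1
tool_pos: [0.4604, -0.0887, 0.1488]
tool_rot: [-0.822, 1.57, -2.306]
contact_force: [-3.8, -0.4, 6.1]
opening: 0.0153
time: 38.1
tool_pos: [0.4521, 0.0113, 0.1378]
tool_rot: [0.323, 1.57, -1.16]
contact_force: [0.9, -1.4, -3.4]
opening: 0.0156
t8 -0.08 280 [0.0684 0.1017 0.1527]
t8 0.04 267 [0.0695 0.1032 0.1498]
```

View pics/t8b.png

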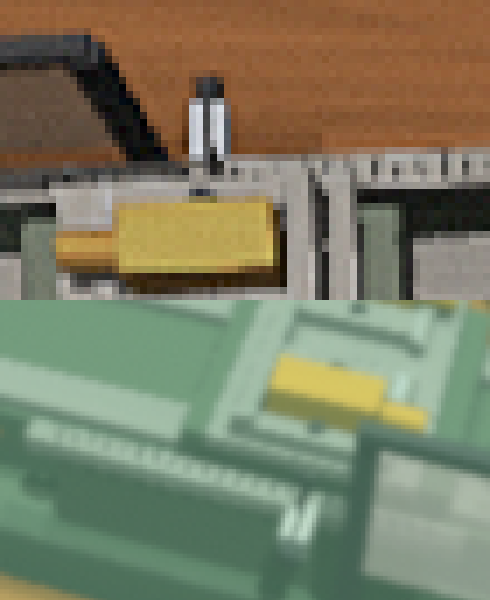

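```bash
python3 -m crank '[{"fingers":-0.3,"tx":0,"ty":0,"tz":0,"roll":0},{"fingers":-0.3,"tx":0,"ty":0,"tz":0,"roll":0},{"fingers":-0.3,"tx":-0.9,"ty":0,"tz":0,"roll":0},{"fingers":-0.3,"tx":-2.2,"ty":0,"tz":0,"roll":0},{"fingers":-0.3,"tx":-3.5,"ty":0,"tz":0,"roll":0},{"fingers":-0.3,"tx":-4.2,"ty":1.5,"tz":-0.5,"roll":0},{"fingers":-0.3,"tx":-4.2,"ty":3,"tz":-1,"roll":0},{"fingers":-0.3,"tx":-4.2,"ty":4.5,"tz":-1.5,"roll":0}]' 25
python3 -m crank '[{"fingers":-0.3,"tx":0,"ty":1.2,"tz":0,"roll":0},{"fingers":-0.3,"tx":0,"ty":1.2,"tz":0,"roll":0},{"fingers":-0.3,"tx":0,"ty":1.2,"tz":0,"roll":0},{"fingers":-0.3,"tx":0,"ty":1.2,"tz":0,"roll":0},{"fingers":-0.3,"tx":0,"ty":1.2,"tz":0,"roll":0},{"fingers":-0.3,"tx":0,"ty":1.2,"tz":0,"roll":0},{"fingers":-0.3,"tx":0,"ty":1.2,"tz":0,"roll":0},{"fingers":-0.3,"tx":0,"ty":1.2,"tz":0,"roll":0}]' 25
python3 - <<'E'
from h import *
snap('wrist','w13'); a=cv2.imread('pics/w13.png'); cv2.imwrite('pics/w13b.png',cv2.resize(a[:300],(800,469)))
E
```

```text
time: 39.2
tool_pos: [0.6207, 0.0842, 0.3073]
tool_rot: [1.563, 1.569, 0.079]
contact_force: [0.9, -0.8, -0.7]
opening: 0.0323
time: 40.2
tool_pos: [0.6668, 0.0876, 0.3061]
tool_rot: [0.402, 1.571, -1.081]
contact_force: [-0.3, 0.3, -0.8]
opening: 0.0322
```

View pics/w13b.png

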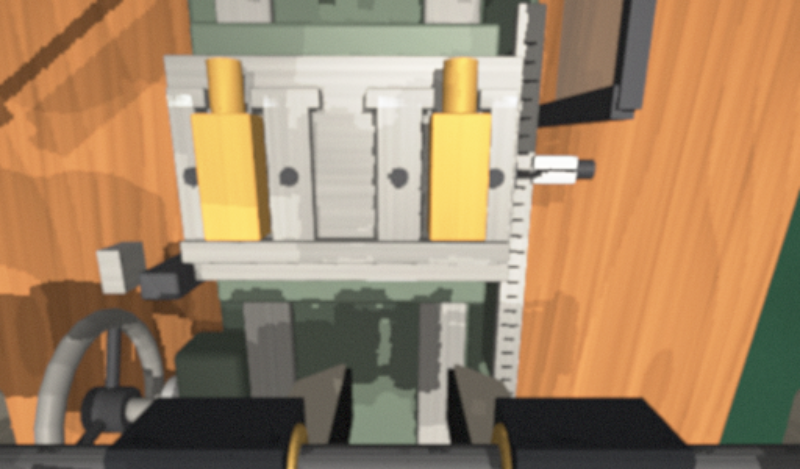

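Pointer at (527,173) and line at (560,170), so they are within about 1.5 mm. My viewing budget is used up, so I continue with numbers only.

Run:
```python
from h import *
p,im,d=cloud('w13'); g=im.mean(2).astype(int)
for v in range(98,122): print(v,g[v,328:372:2].tolist())
```

```text
98 [213, 174, 106, 102, 100, 158, 208, 159, 129, 129, 130, 126, 123, 124, 130, 130, 126, 125, 135, 134, 132, 138]
99 [210, 187, 168, 165, 170, 195, 209, 166, 173, 175, 174, 174, 173, 169, 171, 172, 169, 168, 171, 163, 156, 144]
100 [213, 204, 213, 215, 218, 221, 182, 179, 235, 235, 234, 235, 234, 235, 234, 234, 234, 232, 232, 226, 204, 155]
101 [219, 206, 224, 224, 228, 226, 152, 206, 254, 253, 253, 253, 253, 254, 253, 253, 253, 253, 253, 251, 238, 153]
102 [219, 202, 223, 224, 227, 225, 141, 221, 254, 252, 252, 252, 252, 252, 253, 252, 252, 253, 253, 253, 244, 129]
103 [218, 194, 221, 221, 225, 225, 142, 225, 253, 251, 251, 251, 251, 251, 251, 251, 251, 252, 252, 252, 249, 117]
104 [212, 173, 215, 223, 225, 223, 134, 229, 253, 251, 251, 251, 251, 251, 251, 251, 251, 251, 251, 252, 251, 115]
105 [207, 164, 216, 223, 225, 220, 138, 230, 253, 252, 252, 252, 252, 252, 252, 252, 252, 252, 252, 253, 249, 110]
106 [202, 159, 214, 222, 226, 214, 153, 228, 253, 254, 253, 253, 248, 253, 253, 253, 253, 254, 254, 254, 244, 105]
107 [195, 150, 191, 205, 209, 203, 177, 213, 233, 238, 238, 235, 21
[... 922 characters left out ...]
 185, 126]
116 [202, 169, 223, 223, 226, 209, 156, 232, 237, 237, 238, 238, 239, 239, 238, 240, 240, 240, 239, 238, 181, 150]
117 [194, 165, 220, 222, 227, 212, 163, 177, 185, 187, 186, 186, 191, 190, 192, 193, 193, 196, 195, 189, 163, 152]
118 [187, 140, 184, 194, 215, 219, 185, 141, 143, 141, 136, 136, 144, 147, 145, 143, 145, 156, 152, 149, 151, 153]
119 [185, 113, 134, 137, 190, 222, 197, 138, 135, 131, 124, 127, 133, 136, 132, 129, 135, 144, 140, 140, 151, 154]
120 [187, 143, 153, 128, 186, 220, 196, 135, 136, 135, 125, 128, 134, 139, 133, 135, 136, 140, 140, 142, 153, 154]
121 [193, 197, 206, 179, 211, 221, 184, 138, 139, 130, 127, 131, 134, 138, 135, 136, 132, 144, 140, 146, 154, 155]
```

Run:
```python
from h import *
p,im,d=cloud('w13'); print(np.load('pics/w13.npz')['f'])
print('z ptr',p[110:113,332:341,2].mean(), p[111,332:346].round(4)[:,2],'z block',p[101:107,346:364,2].mean(),p[112:115,350:364,2].mean())
for zp,zi in((p[110:113,332:341,2].mean(),p[101:107,346:364,2].mean()),):
  a=px('w13',337,111.2,zp);b=px('w13',358,108.7,zi);print(a,b,(b-a)[:2]@Y, (b-a)[:2]@Y)
go(.452,.011,.21,5)
```

```text
327.25969637564793
z ptr 0.1258698367846464 [0.1278 0.1269 0.1271 0.1272 0.1268 0.1274 0.1268 0.1261 0.1275 0.127
 0.1281 0.1268 0.1256 0.1271] z block 0.12484336712909501 0.1295511068518238
[0.73691232 0.15703039 0.12586984] [0.7563069  0.16094794 0.12484337] 0.002211448446588006 0.002211448446588006
tx 2.40 ty -5.52 tz 1.44 roll -0.00 | jaw 5.0 q6 -0.07
```

```bash
python3 -c "
from h import *
go(.4576,-.0473,.225,5)"
python3 -m crank '[{"fingers":-0.3,"tx":0,"ty":-1.3,"tz":0.7,"roll":0},{"fingers":-0.3,"tx":0,"ty":-2.6,"tz":1.4,"roll":0},{"fingers":-0.3,"tx":0,"ty":-3.9,"tz":2.1,"roll":0},{"fingers":-0.3,"tx":0,"ty":-5.1,"tz":2.8,"roll":0},{"fingers":-0.3,"tx":1,"ty":-5.5,"tz":2.9,"roll":0},{"fingers":-0.3,"tx":2,"ty":-5.5,"tz":2.9,"roll":0},{"fingers":-0.3,"tx":2,"ty":-5.5,"tz":2.9,"roll":0},{"fingers":-0.3,"tx":2,"ty":-5.5,"tz":2.9,"roll":0}]' 25
python3 -c "
from h import *
go(.4576,-.0473,.166,5)"
```

```text
tx 2.03 ty -5.50 tz 2.91 roll -0.00 | jaw 5.0 q6 -0.07
time: 41.25
tool_pos: [0.4588, -0.0472, 0.2274]
tool_rot: [1.198, 1.569, -0.286]
contact_force: [0.5, 0.4, 0.4]
opening: 0.0317
tx 1.54 ty -0.03 tz -0.00 roll 0.00 | jaw 5.0 q6 -0.36
```

```bash
python3 -m crank '[{"fingers":-0.3,"tx":0.6,"ty":0,"tz":0,"roll":0},{"fingers":-0.3,"tx":1.2,"ty":0,"tz":0,"roll":0},{"fingers":-0.3,"tx":1.5,"ty":0,"tz":0,"roll":0},{"fingers":-0.3,"tx":1.5,"ty":0,"tz":0,"roll":0},{"fingers":-0.8,"tx":1.5,"ty":0,"tz":0,"roll":0},{"fingers":-0.8,"tx":1.5,"ty":0,"tz":0,"roll":0},{"fingers":-0.8,"tx":1.5,"ty":0,"tz":0,"roll":0},{"fingers":-0.8,"tx":1.5,"ty":0,"tz":0,"roll":0}]' 25
python3 -m crank '[{"fingers":-0.8,"tx":0,"ty":0,"tz":-0.1,"roll":0},{"fingers":-0.8,"tx":0,"ty":0,"tz":-0.2,"roll":0},{"fingers":-0.8,"tx":0,"ty":0,"tz":-0.2,"roll":0},{"fingers":-0.8,"tx":0,"ty":0,"tz":-0.2,"roll":0},{"fingers":-0.3,"tx":0,"ty":0,"tz":-0.2,"roll":0},{"fingers":-0.3,"tx":0,"ty":0,"tz":-0.2,"roll":0},{"fingers":-0.3,"tx":0,"ty":0,"tz":-0.2,"roll":0},{"fingers":-0.3,"tx":-1,"ty":0,"tz":-0.2,"roll":0}]' 25
python3 -c "
from h import *
go(.6668,.0876,.306,5)"
```

```text
time: 42.25
tool_pos: [0.457, -0.0473, 0.1668]
tool_rot: [-1.2, 1.569, -2.683]
contact_force: [-4.7, -0.9, 6.1]
opening: 0.0152
time: 43.25
tool_pos: [0.4556, -0.0386, 0.2044]
tool_rot: [-1.915, 1.565, 2.884]
contact_force: [0.7, -0.9, 0.6]
opening: 0.0323
tx -2.57 ty 5.52 tz -2.69 roll -0.00 | jaw 5.0 q6 -0.34
```

Recheck the pointer from the same view pose, and measure the guard from that cloud and the top camera.

```bash
python3 -m crank '[{"fingers":-0.3,"tx":-1.3,"ty":0,"tz":0,"roll":0},{"fingers":-0.3,"tx":-2.5,"ty":1,"tz":-0.5,"roll":0},{"fingers":-0.3,"tx":-2.57,"ty":2.3,"tz":-1.2,"roll":0},{"fingers":-0.3,"tx":-2.57,"ty":3.6,"tz":-1.9,"roll":0},{"fingers":-0.3,"tx":-2.57,"ty":4.9,"tz":-2.5,"roll":0},{"fingers":-0.3,"tx":-2.57,"ty":5.5,"tz":-2.7,"roll":0},{"fingers":-0.3,"tx":-2.57,"ty":5.5,"tz":-2.7,"roll":0},{"fingers":-0.3,"tx":-2.57,"ty":5.5,"tz":-2.7,"roll":0}]' 25
python3 -m crank '[{"fingers":-1,"tx":0,"ty":0,"tz":0,"roll":0},{"fingers":-1,"tx":0,"ty":0,"tz":0,"roll":0},{"fingers":-1,"tx":0,"ty":0,"tz":0,"roll":0},{"fingers":-1,"tx":0,"ty":0,"tz":0,"roll":0},{"fingers":-1,"tx":0,"ty":0,"tz":0,"roll":0},{"fingers":-1,"tx":0,"ty":0,"tz":0,"roll":0},{"fingers":-1,"tx":0,"ty":0,"tz":0,"roll":0},{"fingers":-1,"tx":0,"ty":0,"tz":0,"roll":0}]' 20
python3 - <<'E'
from h import *
snap('wrist','w14'); snap('top','t9'); p,im,d=cloud('w14'); g=im.mean(2)
def dark(u0,u1,v0,v1): 
    c=255-g[v0:v1,u0:u1].mean(1); c=np.clip(c-np.median(c)-40,0,None); return (c*np.arange(v0,v1)).sum()/c.sum(), c.round().astype(int).tolist()
a=dark(332,340,100,117);b=dark(352,366,101,116);print(a,b)
A=px('w14',336,a[0],.1262);B=px('w14',359,b[0],.125);print((B-A)[:2]@Y)
p,im,d=cloud('t9'); e=p[...,:2]-O; mx=e@X;my=e@Y
m=(d>0)&(mx<-.115)&(mx>-.34)&(my>.1)&(my<.31)&(p[...,2]>.185)&(p[...,2]<.225)
q=np.c_[mx[m],my[m],p[m][:,2]]; print(len(q),np.percentile(q,[1,50,99],axis=0).round(3).tolist())
for a in np.arange(-.3,-.1,.02):
    s=q[abs(q[:,0]-a)<.01]
    if len(s): print(a.round(2),len(s),s.mean(0).round(4))
print('world tip',px('t9',160,246,.205).round(3))
E
```

```text
time: 44.25
tool_pos: [0.6662, 0.0873, 0.3087]
tool_rot: [-1.358, 1.57, -2.842]
contact_force: [-0.2, 0.3, -0.4]
opening: 0.0323
time: 45.25
tool_pos: [0.6669, 0.0876, 0.3088]
tool_rot: [-0.257, 1.571, -1.741]
contact_force: [0.6, 0.1, -0.8]
opening: 0.0005
(np.float64(109.89873865377814), [0, 0, 0, 0, 0, 0, 0, 0, 37, 96, 112, 81, 27, 0, 0, 0, 0]) (np.float64(108.48911627906976), [0, 0, 0, 0, 0, 0, 0, 65, 63, 0, 0, 0, 0, 0, 0])
0.0012293210023917628
100 [[-0.152, 0.251, 0.185], [-0.126, 0.266, 0.205], [-0.116, 0.3, 0.21]]
-0.16 3 [-0.1525  0.2532  0.2081]
-0.14 35 [-0.1384  0.2585  0.2039]
-0.12 62 [-0.1211  0.2778  0.2007]
world tip [0.347 0.173 0.205]
```

Run:
```python
from h import *
for t in('top0','t2'):
  p,im,d=cloud(t); e=p[...,:2]-O; mx=e@X;my=e@Y
  m=(d>0)&(mx<-.125)&(mx>-.34)&(my>.08)&(my<.31)&(p[...,2]>.19)&(p[...,2]<.22)
  q=np.c_[mx[m],my[m]]; print(t,len(q),q.min(0),q.max(0)); 
  if len(q)>9:
    vx,vy,x0,y0=cv2.fitLine(q.astype(np.float32),cv2.DIST_HUBER,0,.01,.01).ravel(); print('theta',np.arctan2(abs(vx),abs(vy)),x0,y0)
w=O-.276*X+.209*Y; print(w); go(w[0],w[1],.31,5); go(w[0],w[1],.185,5)
```

```text
top0 347 [-0.28862037  0.15370795] [-0.12537413  0.27335011]
theta 0.97205585 -0.20746994 0.21079129
t2 64 [-0.16510918  0.24457701] [-0.1254995   0.27113393]
theta 1.0440432 -0.14106333 0.2569025
[0.347324  0.2341386]
tx -0.03 ty -7.64 tz -4.34 roll -0.00 | jaw 5.0 q6 -0.07
tx 3.10 ty -7.64 tz -4.34 roll -0.00 | jaw 5.0 q6 -0.07
```

```bash
python3 -m crank '[{"fingers":-1,"tx":-0.2,"ty":-1.2,"tz":-0.7,"roll":0},{"fingers":-1,"tx":-0.2,"ty":-2.4,"tz":-1.4,"roll":0},{"fingers":-1,"tx":-0.2,"ty":-3.6,"tz":-2.1,"roll":0},{"fingers":-1,"tx":-0.2,"ty":-4.8,"tz":-2.8,"roll":0},{"fingers":-1,"tx":-0.2,"ty":-6,"tz":-3.5,"roll":0},{"fingers":-1,"tx":-0.2,"ty":-7.1,"tz":-4.2,"roll":0},{"fingers":-1,"tx":-0.2,"ty":-7.84,"tz":-4.65,"roll":0},{"fingers":-1,"tx":-0.2,"ty":-7.84,"tz":-4.65,"roll":0}]' 20
python3 - <<'E'
from h import *
w=O-.284*X+.2215*Y; print(w); go(w[0],w[1],.188,5); print(observe()['qpos'].round(2))
E
```

```text
time: 46.35
tool_pos: [0.3366, 0.2464, 0.3175]
tool_rot: [2.09, 1.57, 0.61]
contact_force: [0.7, -0.7, 0.1]
opening: 0.0004
[0.3382644 0.2458935]
tx 3.24 ty 0.04 tz 0.02 roll 0.02 | jaw 5.2 q6 0.36
[0.45 0.09 1.67 0.   1.38 0.36]
```

```bash
python3 -m crank '[{"fingers":-1,"tx":0.8,"ty":0,"tz":0,"roll":0},{"fingers":-1,"tx":1.6,"ty":0,"tz":0,"roll":0},{"fingers":-1,"tx":2.4,"ty":0,"tz":0,"roll":0},{"fingers":-1,"tx":3.2,"ty":0.04,"tz":0,"roll":0},{"fingers":-1,"tx":3.2,"ty":0.04,"tz":0,"roll":0},{"fingers":-1,"tx":3.2,"ty":0.04,"tz":0,"roll":0},{"fingers":-1,"tx":3.2,"ty":0.04,"tz":0,"roll":0},{"fingers":-1,"tx":3.2,"ty":0.04,"tz":0,"roll":0}]' 20
python3 -m crank '[{"fingers":-1,"tx":0,"ty":0.3,"tz":0.3,"roll":0},{"fingers":-1,"tx":0,"ty":0.55,"tz":0.53,"roll":0},{"fingers":-1,"tx":0,"ty":0.8,"tz":0.87,"roll":0},{"fingers":-1,"tx":0,"ty":1.04,"tz":1.21,"roll":0},{"fingers":-1,"tx":0,"ty":1.36,"tz":1.51,"roll":0},{"fingers":-1,"tx":0,"ty":1.68,"tz":1.81,"roll":0},{"fingers":-1,"tx":0,"ty":2.06,"tz":2.04,"roll":0},{"fingers":-1,"tx":0,"ty":2.44,"tz":2.27,"roll":0}]' 20
python3 - <<'E'
from h import *
s=observe(); e=s['tool_pos'][:2]-O; print('machine',e@X,e@Y,s['contact_force'])
e=O-.134*X+.115*Y; go(e[0],e[1],s['tool_pos'][2],5)
E
```

```text
time: 47.35
tool_pos: [0.3403, 0.246, 0.1897]
tool_rot: [1.87, 1.569, 0.386]
contact_force: [-0.0, -0.8, 0.2]
opening: 0.0007
time: 48.35
tool_pos: [0.4462, 0.1633, 0.1888]
tool_rot: [0.385, 1.571, -1.098]
contact_force: [-0.5, 1.0, -0.5]
opening: 0.0003
machine -0.18373171930963586 0.1297906186886348 [-0.54383569  1.0090666  -0.51458834]
tx 0.00 ty 1.24 tz 0.37 roll -0.00 | jaw 5.0 q6 0.10
```

```bash
python3 -m crank '[{"fingers":-1,"tx":0,"ty":0.3,"tz":0.12,"roll":0},{"fingers":-1,"tx":0,"ty":0.57,"tz":0.24,"roll":0},{"fingers":-1,"tx":0,"ty":0.8,"tz":0.3,"roll":0},{"fingers":-1,"tx":0,"ty":1,"tz":0.35,"roll":0},{"fingers":-1,"tx":0,"ty":1.12,"tz":0.36,"roll":0},{"fingers":-1,"tx":0,"ty":1.2,"tz":0.37,"roll":0},{"fingers":-1,"tx":0,"ty":1.24,"tz":0.37,"roll":0},{"fingers":-1,"tx":0,"ty":1.24,"tz":0.37,"roll":0}]' 20
python3 - <<'E'
from h import *
s=observe(); e=s['tool_pos'][:2]-O; print('machine',e@X,e@Y,s['contact_force'])
snap('top','t10'); p,im,d=cloud('t10'); e=p[...,:2]-O; mx=e@X;my=e@Y
m=(d>0)&(mx<-.09)&(mx>-.17)&(my>.05)&(my<.27)&(p[...,2]>.192)&(p[...,2]<.216); q=np.c_[mx[m],my[m]]; print(len(q))
for a in np.arange(.06,.28,.02):
    k=abs(q[:,1]-a)<.01
    if k.sum(): print(a.round(2),k.sum(),np.percentile(q[k,0],[5,50,95]).round(4))
E
```

```text
time: 49.35
tool_pos: [0.4896, 0.1538, 0.1886]
tool_rot: [-1.599, 1.557, -3.081]
contact_force: [-27.3, 0.6, 16.0]
opening: 0.0005
machine -0.14122734523962352 0.11654765606198284 [-27.25671837   0.58140094  16.04229099]
33
0.06 9 [-0.1242 -0.1201 -0.1147]
0.08 24 [-0.1234 -0.1193 -0.115 ]
```

```bash
python3 -m crank '[{"fingers":-1,"tx":-0.1,"ty":-0.5,"tz":0,"roll":0},{"fingers":-1,"tx":-0.1,"ty":-0.5,"tz":0.5,"roll":0},{"fingers":-1,"tx":0,"ty":-0.3,"tz":0.5,"roll":0},{"fingers":-1,"tx":0,"ty":-0.2,"tz":0.5,"roll":0},{"fingers":-1,"tx":0,"ty":-0.1,"tz":0.5,"roll":0},{"fingers":-1,"tx":0,"ty":0,"tz":0.5,"roll":0},{"fingers":-1,"tx":0,"ty":0.05,"tz":0.5,"roll":0},{"fingers":-1,"tx":0,"ty":0.1,"tz":0.5,"roll":0}]' 20
python3 - <<'E'
from h import *
s=observe(); e=s['tool_pos'][:2]-O; print('machine',e@X,e@Y,s['contact_force'],s['tool_rot'])
for t in ('t10','t9','top0'):
  p,im,d=cloud(t); e=p[...,:2]-O; mx=e@X;my=e@Y
  m=(d>0)&(abs(mx+.10)<.04)&(abs(my-.29)<.03)&(p[...,2]>.195)&(p[...,2]<.23); q=np.c_[mx[m],my[m]]; print(t,len(q),q.mean(0) if len(q) else '', 'strike',[ (np.c_[mx[k],my[k],p[k][:,2]].mean(0).round(4).tolist(),k.sum()) for k in [(d>0)&(abs(mx+.104)<.03)&(abs(my-.039)<.03)&(abs(p[...,2]-.166)<.006)]])
E
```

```text
time: 50.4
tool_pos: [0.4915, 0.1331, 0.1885]
tool_rot: [-1.498, 1.547, -2.981]
contact_force: [-47.8, -9.8, 31.9]
opening: 0.0002
machine -0.141170611247367 0.09581127485803556 [-47.82199916  -9.82405343  31.85040079] [-1.49838459  1.54680349 -2.98067147]
t10 54 [-0.09606291  0.30816575] strike [([-0.1112, 0.0487, 0.1649], np.int64(107))]
t9 314 [-0.09650156  0.28870424] strike [([-0.1116, 0.0453, 0.1651], np.int64(85))]
top0 307 [-0.09674889  0.28927387] strike [([-0.1147, 0.0437, 0.166], np.int64(79))]
```

The force is rigid at −0.141, so the door appears to be on its stop. I back off and verify.

```bash
python3 -m crank '[{"fingers":-1,"tx":0,"ty":-0.3,"tz":0,"roll":0},{"fingers":-1,"tx":0,"ty":-0.8,"tz":0,"roll":0},{"fingers":-1,"tx":0,"ty":-1.4,"tz":0,"roll":0},{"fingers":-1,"tx":-1,"ty":-1.4,"tz":0.3,"roll":0},{"fingers":-1,"tx":-2.2,"ty":-1.4,"tz":0.8,"roll":0},{"fingers":-1,"tx":-3.4,"ty":-1.2,"tz":1.5,"roll":0},{"fingers":-1,"tx":-4,"ty":-0.8,"tz":2.4,"roll":0},{"fingers":-1,"tx":-4,"ty":-0.5,"tz":3,"roll":0}]' 20
python3 -m crank '[{"fingers":-1,"tx":0,"ty":0.3,"tz":0,"roll":0},{"fingers":-1,"tx":0,"ty":0.6,"tz":0,"roll":0},{"fingers":-1,"tx":0,"ty":0.6,"tz":0,"roll":0},{"fingers":-1,"tx":0,"ty":0.6,"tz":0,"roll":0},{"fingers":-1,"tx":0,"ty":0.6,"tz":0,"roll":0},{"fingers":-1,"tx":0,"ty":0.6,"tz":0,"roll":0},{"fingers":-1,"tx":0,"ty":0.6,"tz":0,"roll":0},{"fingers":-1,"tx":0,"ty":0.6,"tz":0,"roll":0}]' 20
python3 - <<'E'
from h import *
s=observe(); e=s['tool_pos'][:2]-O; print('machine',e@X,e@Y)
snap('top','t11'); snap('wrist','w15')
for t in('t11','w15'):
  p,im,d=cloud(t); e=p[...,:2]-O; mx=e@X;my=e@Y
  m=(d>.12)&(mx<-.07)&(mx>-.17)&(my>.0)&(my<.32)&(p[...,2]>.192)&(p[...,2]<.216)
  print(t,m.sum())
  for a in np.arange(.05,.31,.02):
    k=m&(abs(my-a)<.01)
    if k.sum()>2: print(a.round(2),k.sum(),np.percentile(mx[k],[5,50,95]).round(4))
  for nm,k in(('strike',(d>.12)&(abs(mx+.104)<.03)&(abs(my-.039)<.03)&(abs(p[...,2]-.166)<.005)),('brass',(d>.12)&(abs(mx+.11)<.03)&(abs(my-.07)<.03)&(p[...,2]>.1)&(im[...,0].astype(int)-im[...,2]>60))):
    print(nm,k.sum(),np.percentile(np.c_[mx[k],my[k],p[k][:,2]],[5,50,95],axis=0).round(4).tolist() if k.sum() else '')
E
```

```text
time: 51.4
tool_pos: [0.4938, 0.0115, 0.3512]
tool_rot: [1.328, 1.565, -0.156]
contact_force: [-0.5, 0.6, -0.8]
opening: 0.0003
time: 52.4
tool_pos: [0.5158, 0.0146, 0.3489]
tool_rot: [0.836, 1.571, -0.648]
contact_force: [0.3, -0.4, -0.1]
opening: 0.0001
machine -0.1273185538667508 -0.02441547161880974
t11 397
0.07 21 [-0.1234 -0.12   -0.1155]
0.09 34 [-0.1237 -0.1195 -0.114 ]
0.11 29 [-0.1236 -0.1211 -0.116 ]
0.13 20 [-0.1234 -0.1193 -0.1148]
0.17 13 [-0.1236 -0.1184 -0.115 ]
0.19 31 [-0.1231 -0.1178 -0.1141]
0.21 34 [-0.1235 -0.1193 -0.1149]
0.23 31 [-0.1231 -0.1197 -0.1148]
0.25 33 [-0.1233 -0.1191 -0.1138]
0.27 32 [-0.1241 -0.1187 -0.1128]
0.29 111 [-0.1196 -0.1051 -0.0751]
strike 27 [[-0.1333, 0.0416, 0.1613], [-0.1208, 0.0625, 0.1642], [-0.09, 0.068, 0.1674]]
brass 6 [[-0.1196, 0.0626, 0.1493], [-0.1148, 0.0641, 0.1618], [-0.1074, 0.0672, 0.1635]]
w15 1041
0.07 256 [-0.1238 -0.1191 -0.1144]
0.09 370 [-0.1238 -0.1192 -0.1145]
0.11 376 [-0.1232 -0.1187 -0.1142]
0.13 39 [-0.1233 -0.1188 -0.1143]
strike 848 [[-0.1325, 0.0335, 0.1618], [-0.1127, 0.0449, 0.1658], [-0.096, 0.0661, 0.1679]]
brass 139 [[-0.1219, 0.0547, 0.1434], [-0.1176, 0.0612, 0.1618], [-0.1111, 0.0654, 0.1633]]
```

Run:
```python
from h import *
p,im,d=cloud('w15'); e=p[...,:2]-O; mx=e@X;my=e@Y; c=im.astype(int)
top=(d>.12)&(abs(mx+.119)<.004)&(abs(p[...,2]-.206)<.008)&(my>.0)&(my<.2); print('door edge my',np.percentile(my[top],[0,1,3]).round(4))
n=(d>.12)&(abs(mx+.115)<.02)&(my<.09)&(my>.03)&(p[...,2]>.12)&(c[...,0]-c[...,2]>60)
v,u=np.nonzero(n); print('nose px',u.min(),u.max(),v.min(),v.max(),'my',np.percentile(my[n],[1,99]).round(4),'mx',np.percentile(mx[n],[1,50,99]).round(4),'z',np.percentile(p[n][:,2],[1,99]).round(3))
blanks('w15'); blanks('t11')
k=lambda t:None
p,im,d=cloud('t11'); e=p[...,:2]-O; mx=e@X;my=e@Y
for a in(-.11,-.09): 
  s=(d>0)&(abs(my+.186)<.008)&(abs(mx-a)<.008)&(p[...,2]<.27); print('lever',s.sum(),np.median(p[s][:,2]) if s.sum() else '')
go(.45,-.2,.35)
```

```text
door edge my [0.0658 0.0658 0.0673]
nose px 261 275 80 94 my [0.0538 0.0658] mx [-0.1219 -0.1176 -0.1096] z [0.141 0.178]
w15 -0.08 2777 [0.0686 0.1004 0.1288]
w15 0.04 2989 [0.0686 0.1004 0.1289]
t11 -0.08 100 [0.0711 0.1    0.1236]
t11 0.04 0 
lever 76 0.22700854436745665
lever 59 0.22680202622665435
tx -0.03 ty -2.11 tz 5.20 roll 0.00 | jaw 5.0 q6 -0.21
```

The door is parallel to the bed and shut, the latch nose sticks out about 12 mm, the lever is up, and the blanks are seated. The arm is clear, so I hand in.

```bash
python3 -c "
from cell import hand_in,observe
print(hand_in(), observe()['time'])"
```

```text
the job is handed in; nothing more can be done
the job is handed in; nothing more can be done
```

The job is done and handed in at about 52 s on the robot's clock; the hand-in reports no verdict.

**What I did**
- **Blanks:** there were two brass blanks, and I laid them in pocket 0 and pocket 2 with their bosses towards the spindles. The green, grey and brown lookalikes stayed where they were.
- **Pump:** three full strokes, letting the lever come back up each time.
- **Handwheel:** I wound it four strokes plus a small correction to bring the carriage to the index line.
- **Guard:** pushed shut with the closed fingers.

**What the last checks showed**
- **Blanks:** before winding, both were within 1 mm of their pocket centres and sat at the right height. After winding, both had moved together with the carriage.
- **Pump lever:** I measured about 0.68 rad at the bottom of the first stroke. The other two went slightly deeper, judged from the tool height only. It was back up at the end.
- **Pointer:** about 1.2 mm short of the line, against the 4 mm allowed. Earlier estimates of the total travel ran from 100 to 102 mm.
- **Guard:** shut to within about 0.006 rad after I let go, with about 12 mm of latch nose showing.

**What disagreed**
- The guard's closed plane and strike post measured about 9 mm nearer the robot than my machine frame said. The two were off by the same amount, so I put it down to my frame rather than to the door being open.
- The door stopped about 7 mm before the position I had worked out. I pushed to a wrist force of about 48 N sideways and 32 N up before backing off.
- I had used all 16 pictures by then, so the last checks rest on depth and pixel numbers, not on a viewed image.

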